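# Load the tray and slide it into the steriliser

## Robot

A 7-joint arm with a two-finger parallel gripper is mounted at the origin on the work surface. World frame = base frame: x ahead of the robot, y to its left, z up, the work surface at z = 0. Lengths are in m, angles in rad, forces in N, time in s.
With the tool pointing down it reaches from about 0.35 to 0.775 m from the base axis. Payload 3.1 kg.
Tool frame: the origin (TCP) lies midway between the tips of the shut fingers; the grasp point (between the pads) lies 19 mm behind it; z points along the fingers, y is the line along which they close (so a half turn about z gives the same grasp; the last joint's range is limited). The gripper opens to 85 mm and grips with 20 to 120 N. Pads are 22 mm wide; open, the fingers measure 114 mm over their backs; the gripper's body (76 mm by 85 mm) begins 54 mm behind the grasp point. The pads swing forward as they close: fully open they stand 13 mm farther back than shut.
Start: joints at [1.243, 0.311, 0.014, 1.512, -0.004, 1.319, -0.027], TCP at [0.155, -0.528, 0.231] pointing down, gripper open.
Joint ranges: [-2.7, 2.7], [-0.3, 1.91], [-1.27, 1.3], [0.12, 2.57], [-1.44, 4.58], [0.2, 2.03], [-3.05, 3.05]. Speed limits (rad/s): [2.79, 2.79, 3.14, 3.14, 3.14, 3.14, 3.14].

## Interface

Orientations are given as a unit quaternion [x, y, z, w].
In Python, from cell import telemetry, imaging, workorder, finder gives the robot as it stands. The module is installed in compiled form; this text tells all that it offers.
- The arm moves only by the tool apply_moves, never from a script. Its argument "commands" is one flat list of numbers, 7 for each row, row after row: the shift along the tool's x, y, z in mm, then the turn, a rotation vector about the tool's x, y, z in degrees, then the opening, from -1 (shut) to 1 (fully open). A call has 1 to 12 rows; each row is the pose to reach, as a shift and turn from the pose commanded when the call began, along the tool's axes at that moment; what a row does not reach only later rows make up. A row lasts 1/8 s, in which the tool goes at most 62.5 mm and 10.7 degrees, less where a joint would pass 70% of its speed; a pose out of reach is approached as far as the arm can. A call with a gripper value outside its range is refused whole. The fingers move at their own pace and stop on an object; the grip force is fixed at half the most. Time passes only in rows, so rows that repeat a pose let the fingers close. It gives the time, the measured TCP pose, the force, the opening and the grip force at its end, in the units of the state.
- telemetry.state(): the state, without advancing time (a new reading comes with each control period).
- imaging.get_image(name): name is "side" or "top" or "wrist"; returns the picture (400x640x3 uint8, blue, green, red); there is no depth.
- imaging.get_calibration(name): a dict with "mtx" (3x3 intrinsics, pixels), "R" (3x3) and "t" (3): a world point X has camera coordinates R X + t. Camera axes: x right, y down, z forward; pixel columns grow to the right and rows downward; lengths in m; the calibration is good to about 2 mm. The wrist camera is an equidistant fisheye: a pixel r from the principal point sees the ray r / f radians off the axis. A picture is of the moment at which its call begins: read the wrist's pose just before it. get_calibration takes no time and is no camera call; for the wrist camera it gives the pose at the moment of the call.
- workorder.close_job(): hands the job in; it is judged then, once.
Trained networks look in the newest picture that a camera, given by its name, has taken for a name from the list of things; names that differ only in an ending like _2 or _b are one class to them, and where a whole thing is asked for, a point or a joint stands for the part that bears it (a point fixed in the world has none). Each returns a list of dicts, best first, with "p" (0 to 1); they miss things now and then, are a little off and sometimes report something else, mostly with a low value. They report only what shows in the picture. A call takes as long as a camera call. They do not tell look-alikes from the thing itself.
- finder.cut_out(query, camera): "mask" (400x640 bool, what is visible of it) and "centre" ([row, column] in pixels, amid what is visible of it).
The state is a dict: "time": time; "joint_positions": joint angles; "qvel": joint speeds; "joint_torque": joint torques, N m; "eef_pos": TCP position; "tcp_rot": TCP orientation; "force": force on the tool from outside, world axes, zero at the start; "ft_torque": the same for the moment, N m; "grip_width": opening from 0.0 (shut) to 1.0 (fully open); "gripper_force": force on a finger pad.
Only numpy, scipy, OpenCV 4.12 (cv2) and the standard library are available. Lean on these libraries where they do the work, as an engineer would, in place of code of your own. Each camera call takes 0.05 s, during which the arm holds its last target. There are 200 camera calls.

## Task

Get the next steriliser load ready: lift every canister off its hook and stand it upright on the floor of the loading tray, and add the orange indicator block from the upper drawer of the cabinet, leaving that drawer shut again. Then slide the loaded tray along its shelf into the chamber until it is fully home against the back, with all canisters still upright, let go, and leave everything else where it is.

Things in the scene. Friction and masses are not known exactly. Their poses are not given: they have to be found in the camera images.
- steriliser: low white table-top steriliser, fixed; housing 214 mm wide, 182 mm high. Origin: middle of the chamber's mouth at counter level; x points into the chamber, y across, z up. Chamber: 146 mm wide, floor at z = 12 mm, roof's underside at z = 157 mm, back stop at x = 200 mm. In front of the mouth a flat shelf, 200 mm wide and level with the chamber's floor, reaches out to x = -250 mm
- tray: loose open steel tray on the shelf, 190 mm (x) by 130 mm (y), 0.5 kg; walls 25 mm high, 4 mm thick, floor 4 mm thick. Origin: centre of its underside; z up; its +x end faces the chamber. A stem from its -x end carries a black upright grip tab. Fully home, its +x end touches the back stop (origin 105 mm inside the mouth) and the tab stays outside
- tray_tab (a point): middle of the tray's grip tab, at x = -165 mm of the tray and 45 mm above its underside; the tab is 30 mm (tray x) by 12 mm (tray y) and stands from 8 to 58 mm above the underside
- rack: steel rack, fixed: a bar at 150 mm height with four hooks that point to the rack's -x, 75 mm apart along y (y = -112.5, -37.5, 37.5, 112.5 mm). Each 6 mm hook wire dips to a seat 50 mm in front of the bar, top of the wire 147 mm high, and its upturned tip ends at x = -68 mm, 163 mm high. Origin: under the middle of the bar on the counter
- canister0: steel canister 52 mm wide, 42 mm high, 80 g, with a fixed arch handle (7 mm bar, in its y-z plane; peak's underside 81 mm up) and on the peak a round blue knob, 16 mm wide, 98 to 126 mm up. Origin: centre of the underside, z up. Hangs by the arch on a rack hook: to free it lift 20 to 30 mm (39 mm from lid to arch), then draw it along the rack's -x 45 mm or more. May be absent
- canister1: steel canister 52 mm wide, 42 mm high, 80 g, with a fixed arch handle (7 mm bar, in its y-z plane; peak's underside 81 mm up) and on the peak a round blue knob, 16 mm wide, 98 to 126 mm up. Origin: centre of the underside, z up. Hangs by the arch on a rack hook: to free it lift 20 to 30 mm (39 mm from lid to arch), then draw it along the rack's -x 45 mm or more. May be absent
- canister2: steel canister 52 mm wide, 42 mm high, 80 g, with a fixed arch handle (7 mm bar, in its y-z plane; peak's underside 81 mm up) and on the peak a round blue knob, 16 mm wide, 98 to 126 mm up. Origin: centre of the underside, z up. Hangs by the arch on a rack hook: to free it lift 20 to 30 mm (39 mm from lid to arch), then draw it along the rack's -x 45 mm or more. May be absent
- canister3: steel canister 52 mm wide, 42 mm high, 80 g, with a fixed arch handle (7 mm bar, in its y-z plane; peak's underside 81 mm up) and on the peak a round blue knob, 16 mm wide, 98 to 126 mm up. Origin: centre of the underside, z up. Hangs by the arch on a rack hook: to free it lift 20 to 30 mm (39 mm from lid to arch), then draw it along the rack's -x 45 mm or more. May be absent
- indicator: orange indicator block with a white band, 44 mm (x) by 20 mm (y) by 16 mm high, 30 g; origin: centre of its underside. At the start it lies in the cabinet's upper drawer
- cabinet: white two-drawer instrument cabinet with blue fronts, fixed, 220 mm deep (x), 200 mm wide (y), 150 mm high; the drawers face its -x. Origin: centre of its underside. Inside floor of the upper drawer at 85 mm height, its walls to 128 mm, its inside 175 mm deep and 158 mm wide
- cabinet_drawer0 (a joint): upper drawer: 0 shut, grows as it slides out along the cabinet's -x, up to 0.149 m
- cabinet_drawer0_handle (a point): middle of the upper drawer's bar handle (100 mm long along the cabinet's y, 11 mm thick, its axis 35 mm in front of the drawer front, so 29 mm free behind it)
- bottle: glass bottle with blue cap, 70 mm in diameter, 160 mm high; leave alone
- jar: jar, 70 mm in diameter, 90 mm high; leave alone
- beaker: clear beaker, 70 mm in diameter, 90 mm high; leave alone
- brush: blue brush, 200 mm long, on the counter; leave alone
- bowl: steel bowl, 100 mm in diameter, 40 mm high, on top of the steriliser; leave alone
- drop_jar: small amber jar, 40 mm in diameter, 60 mm high, on top of the cabinet; leave alone
Mind the look-alikes: they are no part of the job. What is shaped like the canister2 but yellow is not meant. What is shaped like the canister1 but turquoise is not meant.

How it is judged:
By the outcome, as a careful person would: the job done as asked, in the order asked, and still so for the second after the job is handed in, with the robot touching nothing.
Of canister0, canister1, canister2, canister3 only 2 to 4 are there at a start; the rules pass over those that are not, and their reading is None.
At some moment in a run one of tray may be knocked a few centimetres aside while the robot is not near it.
It also fails if it takes over 210 s, if anything falls off the work surface, if the arm or the gripper's body presses on something with over 40 N, if the wrist force passes 120 N, or if a joint passes its speed limit or range.

## Working session

There is one attempt and no reset: what is moved stays moved. The work goes in short steps, Python scripts to look and compute and a tool call to move; the robot and the scene stay as the last step left them, time stands still between calls to the robot, and variables do not carry over. Pictures are saved under pics/ and viewed, at most 14 in all, crops included, and the job is handed in when it is done.

Besides the shell and the picture viewer there is one more tool, called after "Emit:" as name(argument=value, ...) on one line, values as JSON. apply_moves: Moves the arm, as the interface text tells. Its arguments: {"type":"object","properties":{"commands":{"type":"array"}},"required":["commands"]}

```bash
mkdir -p pics; ls; python3 - <<'E'
from cell import telemetry, imaging
import cv2,numpy as np
print(telemetry.state())
for n in ("side","top"):
    cv2.imwrite(f"pics/{n}0.png",imaging.get_image(n))
    c=imaging.get_calibration(n); print(n,c)
E
```

```text
pics
{'time': 0.0, 'joint_positions': array([ 1.24333524,  0.31171988,  0.0139727 ,  1.51308683, -0.00439911,
        1.31918949, -0.02719548]), 'qvel': array([ 2.92727587e-03, -4.22523297e-04, -7.64539857e-04, -7.71812174e-04,
       -2.75028963e-05,  2.02421370e-04, -1.47431778e-03]), 'joint_torque': array([-6.17511751e-05, -3.79914808e+01,  1.45951370e-01, -2.30586237e+01,
        1.20934623e-02,  1.37715306e-02,  1.29858228e-05]), 'eef_pos': array([ 0.15484997, -0.52697966,  0.23021219]), 'tcp_rot': array([ 9.89802128e-01,  1.42444166e-01, -2.14285750e-04, -1.16689736e-03]), 'force': array([ 0.32285181, -0.33317309, -0.27700541]), 'ft_torque': array([-0.06046279,  0.02786112,  0.00258576]), 'gripper_force': 0.0, 'grip_width': 0.9997305580699524}
side {'mtx': array([[481.87509957,   0.        , 307.28644353],
       [  0.        , 481.87509957, 199.05154416],
       [  0.        ,   0.        ,   1.        ]]), 'R': array([[ 0.99889877, -0.04689459, -0.0014614 ],
       [-0.02978581, -0.60978398, -0.79200777],
       [ 0.03624974,  0.79117912, -0.61050926]]), 't': array([-0.55310781,  0.11145798,  1.65127373])}
top {'mtx': array([[362.61950613,   0.        , 317.92654544],
       [  0.        , 362.61950613, 199.69796653],
       [  0.        ,   0.        ,   1.        ]]), 'R': array([[-0.01009532, -0.99993616,  0.00507534],
       [-0.98896575,  0.00923409, -0.14785627],
       [ 0.14779996, -0.006512  , -0.98899584]]), 't': array([-0.00574425,  0.59136253,  1.0949808 ])}
```

View pics/side0.png

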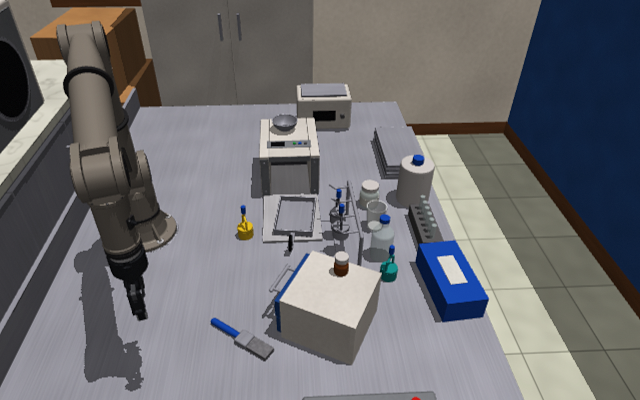

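View pics/top0.png

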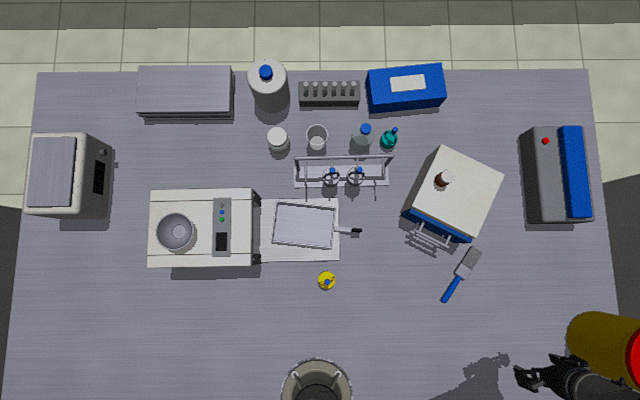

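The side view shows two canisters on the middle hooks of the rack (blue knobs near 338,192 and 341,207), a yellow look-alike at (245,225), and a turquoise one at (390,265). In the top view the tray is at (304,226), the cabinet at (455,195) and the steriliser mouth at column 257 facing right.

```bash
cat > h.py <<'E'
from cell import telemetry, imaging, workorder, finder
import cv2,numpy as np
from scipy.spatial.transform import Rotation as Ro
def cal(n): c=imaging.get_calibration(n); return c["mtx"],c["R"],c["t"]
def ray(n,uv,C=None):
    K,R,t=C or cal(n); d=np.array([(uv[0]-K[0,2])/K[0,0],(uv[1]-K[1,2])/K[1,1],1.])
    if n=="wrist":
        r=np.hypot(d[0],d[1]); d=np.array([d[0]/r*np.sin(r),d[1]/r*np.sin(r),np.cos(r)]) if r>1e-9 else np.array([0,0,1.])
    return -R.T@t, R.T@d/np.linalg.norm(d)
def atz(n,uv,z,C=None):
    o,d=ray(n,uv,C); return o+d*(z-o[2])/d[2]
def tri(*rays):
    A=0;b=0
    for o,d in rays:
        P=np.eye(3)-np.outer(d,d); A=A+P; b=b+P@o
    return np.linalg.solve(A,b)
def proj(n,X,C=None):
    K,R,t=C or cal(n); c=np.asarray(X)@R.T+t
    if n=="wrist":
        rr=np.hypot(c[...,0],c[...,1]); th=np.arctan2(rr,c[...,2]); s=th/np.maximum(rr,1e-9)
        return np.stack([K[0,2]+K[0,0]*c[...,0]*s,K[1,2]+K[1,1]*c[...,1]*s],-1)
    return np.stack([K[0,2]+K[0,0]*c[...,0]/c[...,2],K[1,2]+K[1,1]*c[...,1]/c[...,2]],-1)
def shift(pos,rot,target,yaw=None):
    """tool-frame shift mm (and turn deg about tool z, tool down with world yaw of tool y) to target"""
    R=Ro.from_quat(rot); s=R.inv().apply(np.asarray(target)-pos)*1000
    return s
E
python3 - <<'E'
from h import *
for n in ("side","top"):
    im=imaging.get_image(n); c=[(225,80,420,340),(245,120,515,310)][n=="top"]
    x0,y0,x1,y1=c; s=min(800/(x1-x0),600/(y1-y0)); 
    cv2.imwrite(f"pics/{n}1.png",cv2.resize(im[y0:y1,x0:x1],None,fx=s,fy=s,interpolation=cv2.INTER_CUBIC)); print(s)
    for q in ("tray","tray_tab","rack","canister0","cabinet","cabinet_drawer0_handle","steriliser","indicator"):
        for r in finder.cut_out(q,n)[:5]:
            m=r["mask"]; ys,xs=np.nonzero(m)
            print(n,q,round(r["p"],2),np.round(r["centre"]),m.sum(),xs.min(),xs.max(),ys.min(),ys.max()) if m.any() else print(q,"empty")
E
```

```text
2.3076923076923075
side tray 0.63 [121. 285.] 364 272 297 114 131
side tray 0.61 [218. 293.] 1623 274 316 196 250
side tray_tab 0.81 [218. 297.] 1595 274 315 195 250
side rack 0.86 [236. 350.] 1047 334 363 181 265
side canister0 0.88 [267. 391.] 375 380 397 245 282
side canister0 0.8 [230. 247.] 262 238 252 207 239
side canister0 0.65 [212. 336.] 164 330 345 191 222
side canister0 0.56 [228. 338.] 372 333 348 204 240
side canister0 0.26 [218. 294.] 1598 274 315 195 250
side cabinet 0.64 [307. 331.] 8186 271 380 253 364
side cabinet_drawer0_handle 0.84 [282. 280.] 460 270 307 255 315
side steriliser 0.84 [169. 290.] 5190 260 321 118 243
side indicator 0.64 [212. 374.] 470 366 387 200 230
2.962962962962963
top tray 0.79 [226. 304.] 2667 271 360 201 247
top tray_tab 0.69 [224. 306.] 2608 271 360 201 247
top rack 0.73 [170. 341.] 2073 293 392 154 187
top canister0 0.82 [172. 330.] 242 322 338 168 186
top canister0 0.72 [136. 389.] 289 379 397 127 148
top canister0 0.7 [178. 352.] 253 346 363 167 185
top canister0 0.48 [282. 328.] 204 319 334 272 287
top cabinet 0.59 [199. 452.] 6607 401 503 144 247
top cabinet_drawer0_handle 0.93 [228. 435.] 946 404 471 208 247
top steriliser 0.58 [230. 224.] 10152 146 339 186 268
```

View pics/top1.png

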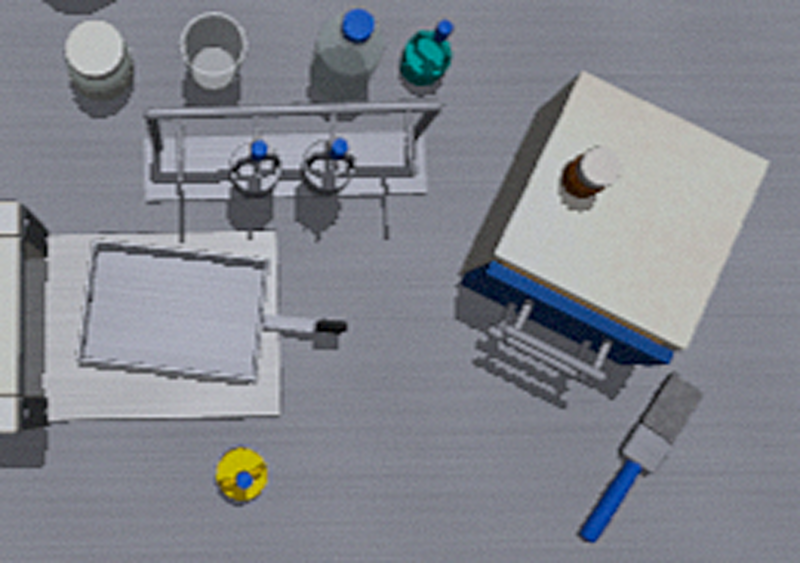

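View pics/side1.png

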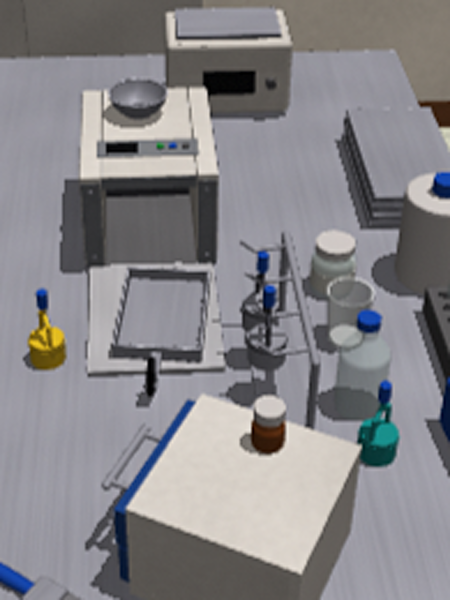

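The top crop shows the shelf corners at (277,230)/(280,415), the tray slightly yawed, the rack bar at (147,112)-(440,105), and knobs at (259,150)/(339,148). The side crop shows the same two canisters, with the two outer hooks empty.

```bash
python3 - <<'E'
from h import *
np.set_printoptions(precision=4,suppress=True)
T=lambda u,v:(245+u/2.963,120+v/2.963); S=lambda u,v:(225+u/2.3077,80+v/2.3077)
Ct=cal("top");Cs=cal("side")
def tt(n,a,b):
    p=tri(ray("top",T(*a),Ct),ray("side",S(*b),Cs)); print(n,p)
tt("bar L",(149,112),(286,236)); tt("bar R",(440,106),(313,422))
tt("knobA",(259,150),(263,262)); tt("knobB",(339,148),(269,296))
for n,p,z in [("shelfR far",(277,230),.012),("shelfR near",(280,415),.012),("barL",(149,112),.15),("barR",(440,106),.15),("kA",(259,150),.178),("kB",(339,148),.178),
 ("tray FL",(97,243),.037),("tray FR",(268,262),.037),("tray NR",(255,381),.037),("tray NL",(81,364),.037),("tab",(331,326),.07),
 ("cab1",(585,72),.15),("cab2",(768,160),.15),("cab3",(690,348),.15),("cab4",(497,262),.15),("hA",(492,328),.106),("hB",(605,378),.106),("mouth far",(22,200),.182),("mouth near",(22,432),.182)]:
    print(n,atz("top",T(*p),z,Ct))
for n,p in [("shelf side near",(88,372)),("shelf side far",(224,367))]: print(n,atz("side",S(*p),.012,Cs))
E
```

```text
bar L [0.6987 0.0537 0.1452]
bar R [ 0.7125 -0.2493  0.0692]
knobA [ 0.6525 -0.052   0.1785]
knobB [ 0.6532 -0.1276  0.1793]
shelfR far [ 0.6022 -0.0783  0.012 ]
shelfR near [ 0.403  -0.0778  0.012 ]
barL [0.6987 0.0535 0.15  ]
barR [ 0.7022 -0.2313  0.15  ]
kA [ 0.6532 -0.052   0.178 ]
kB [ 0.6545 -0.1277  0.178 ]
tray FL [0.5861 0.1154 0.037 ]
tray FR [ 0.564  -0.0664  0.037 ]
tray NR [ 0.4388 -0.0507  0.037 ]
tray NL [0.4583 0.1313 0.037 ]
tab [ 0.4933 -0.128   0.07  ]
cab1 [ 0.7354 -0.3756  0.15  ]
cab2 [ 0.6453 -0.5486  0.15  ]
cab3 [ 0.4641 -0.4588  0.15  ]
cab4 [ 0.5479 -0.2797  0.15  ]
hA [ 0.4875 -0.2834  0.106 ]
hB [ 0.4373 -0.3924  0.106 ]
mouth far [0.6065 0.1703 0.182 ]
mouth near [0.3931 0.1668 0.182 ]
shelf side near [ 0.4037 -0.0812  0.012 ]
shelf side far [ 0.5992 -0.0801  0.012 ]
```

Emit:
apply_moves(commands=[60, -30, -30, 0, 0, 4, 0, 120, -60, -30, 0, 0, 8, 0, 180, -90, -30, 0, 0, 12, 0, 240, -122, -30, 0, 0, 16, 0, 295, -152, -30, 0, 0, 16, 0, 350, -180, -30, 0, 0, 16, 0, 405, -208, -30, 0, 0, 16, 0, 460, -236, -30, 0, 0, 16, 0, 515, -264, -30, 0, 0, 16, 0, 570, -292, -30, 0, 0, 16, 0, 600, -312, -30, 0, 0, 16, 0, 600, -312, -30, 0, 0, 16, 0])

```text
time: 2.5
eef_pos: [0.6445, -0.0516, 0.2596]
tcp_rot: [1.0, 0.008, -0.0, -0.003]
force: [-0.6, -0.6, 0.1]
grip_width: 0.497
gripper_force: 0.0
```

```bash
cat >> h.py <<'E'
def go(target,yaw=None):
    s=telemetry.state(); R=Ro.from_quat(s["tcp_rot"]); x=R.apply([1,0,0]); y0=np.degrees(np.arctan2(x[1],x[0]))
    sh=R.inv().apply(np.asarray(target)-s["eef_pos"])*1000
    print("shift",np.round(sh,1),"turnz",None if yaw is None else round((y0-yaw+180)%360-180,1))
def st():
    s=telemetry.state(); R=Ro.from_quat(s["tcp_rot"])
    print("t",round(s["time"],2),"pos",np.round(s["eef_pos"],4),"x",np.round(R.apply([1,0,0]),3),"z",np.round(R.apply([0,0,1]),3),"F",np.round(s["force"],1),"w",round(s["grip_width"],3),round(s["gripper_force"],1),"q",np.round(s["joint_positions"],2))
E
python3 - <<'E'
from h import *
st()
C=cal("wrist"); im=imaging.get_image("wrist"); cv2.imwrite("pics/w0.png",im)
for r in finder.cut_out("canister0","wrist"): print(r["p"],r["centre"],r["mask"].sum())
hsv=cv2.cvtColor(im,cv2.COLOR_BGR2HSV); m=cv2.inRange(hsv,(105,150,60),(128,255,255))
n,l,s,c=cv2.connectedComponentsWithStats(m)
for i in range(1,n):
    if s[i,4]>40: print(s[i],c[i],atz("wrist",c[i],.18,C))
print(proj("wrist",np.array([.653,-.052,.178]),C))
go([.653,-.052,.162],0)
E
```

```text
t 2.5 pos [ 0.6445 -0.0516  0.2596] x [ 1.     0.017 -0.001] z [-0.001  0.006 -1.   ] F [-0.6 -0.6  0.1] w 0.497 0.0 q [ 0.24  0.53 -0.32  1.14  0.16  1.49 -1.6 ]
0.94 [335.0, 311.2] 681
0.67 [175.7, 323.4] 2244
0.65 [177.6, 391.4] 2648
0.58 [61.4, 479.8] 1855
[ 427   21   39   37 1106] [445.7477396   39.29927667] [ 0.77570901 -0.13979293  0.18      ]
[499  46  24  14 266] [511.43233083  52.85338346] [ 0.77505938 -0.19885236  0.18      ]
[311 185  20  29 472] [320.28389831 199.23728814] [ 0.65044792 -0.0495983   0.18      ]
[404 185  27  28 499] [417.08617234 198.8496994 ] [ 0.65204281 -0.12483522  0.18      ]
[507 272  71  47 720] [540.55       294.49027778] [ 0.54537843 -0.28978839  0.18      ]
[ 59 283   7   9  43] [ 62.02325581 286.60465116] [0.53342222 0.262016   0.18      ]
[505 320  19  19 156] [513.42948718 328.89102564] [ 0.50007262 -0.26879791  0.18      ]
[323.52407156 195.26056688]
shift [10.4 -6.8 98.6] turnz 0.5
```

View pics/w0.png

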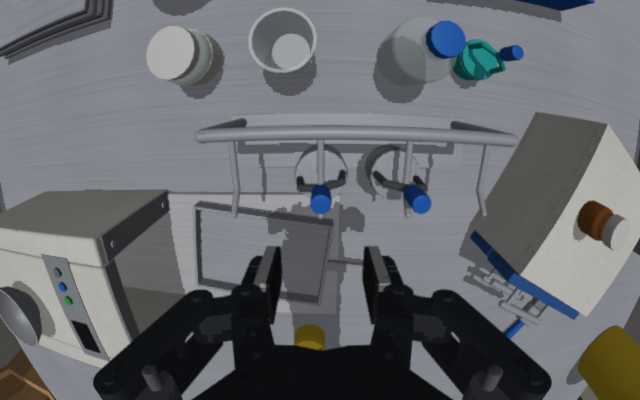

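The wrist view shows both knobs (A at 320,199, B at 417,199) and the drawers to the lower right. The arm was still settling during that read, so I'll read the state again.

```bash
python3 - <<'E'
from h import *
st(); go([.652,-.051,.162],0)
E
```

```text
t 2.6 pos [ 0.6428 -0.0588  0.2606] x [ 1.     0.008 -0.001] z [-0.001 -0.    -1.   ] F [-0.4  0.5  0.7] w 0.504 0.0 q [ 0.25  0.53 -0.32  1.15  0.16  1.49 -1.6 ]
shift [ 9.4 -7.8 98.6] turnz 0.5
```

Emit:
apply_moves(commands=[9, -8, 20, 0, 0, 0, 0, 9, -8, 50, 0, 0, 0, 0, 9, -8, 80, 0, 0, 0, 0, 9, -8, 98, 0, 0, 0, 0, 9, -8, 98, 0, 0, 0, 0, 9, -8, 98, 0, 0, 0, -1, 9, -8, 98, 0, 0, 0, -1, 9, -8, 98, 0, 0, 0, -1, 9, -8, 98, 0, 0, 0, -1, 9, -8, 98, 0, 0, 0, -1])

```text
time: 3.85
eef_pos: [0.6525, -0.0504, 0.1644]
tcp_rot: [1.0, 0.004, 0.001, -0.0]
force: [-0.2, 1.8, 4.0]
grip_width: 0.167
gripper_force: 58.5
```

```bash
python3 - <<'E'
from h import *
st()
a=np.radians(83.5); ex=np.array([np.cos(a),np.sin(a)]); c=np.array([.5118,.0324])
for k in (55,-3,-65): print(k,c+ex*k/1000)
E
```

```text
t 3.85 pos [ 0.6525 -0.0504  0.1644] x [1.    0.007 0.002] z [ 0.002  0.001 -1.   ] F [-0.2  1.8  4. ] w 0.167 58.5 q [ 0.24  0.59 -0.31  1.29  0.18  1.29 -1.63]
55 [0.51802618 0.08704645]
-3 [0.51146039 0.02941928]
-65 [ 0.50444179 -0.03218217]
```

Emit:
apply_moves(commands=[0, 0, -13, 0, 0, 0, -1, 0, 0, -27, 0, 0, 0, -1, 0, 0, -27, 0, 0, 0, -1, -20, 0, -27, 0, 0, 0, -1, -45, 0, -27, 0, 0, 0, -1, -72, 0, -27, 0, 0, 0, -1, -95, -30, -27, 0, 0, 0, -1, -115, -70, -27, 0, 0, 0, -1, -134, -110, -27, 0, 0, 0, -1, -134, -137, -27, 0, 0, 0, -1, -134, -137, -27, 0, 0, 0, -1, -134, -137, -27, 0, 0, 0, -1])

```text
time: 5.35
eef_pos: [0.517, 0.0833, 0.19]
tcp_rot: [1.0, 0.003, -0.0, 0.001]
force: [-0.1, 0.4, -0.4]
grip_width: 0.166
gripper_force: 58.5
```

```bash
python3 - <<'E'
from h import *
st()
im=imaging.get_image("side"); cv2.imwrite("pics/s2.png",cv2.resize(im[120:320,210:430],None,fx=2.7,fy=2.7,interpolation=cv2.INTER_CUBIC))
im=imaging.get_image("top"); cv2.imwrite("pics/t2.png",cv2.resize(im[120:310,245:515],None,fx=2.963,fy=2.963,interpolation=cv2.INTER_CUBIC))
st();go([.518,.087,.116],0)
E
```

```text
t 5.35 pos [0.517  0.0833 0.19  ] x [ 1.     0.005 -0.   ] z [-0.    -0.002 -1.   ] F [-0.1  0.4 -0.4] w 0.166 58.5 q [ 0.12  0.31 -0.4   1.64  0.13  1.22 -1.87]
t 5.45 pos [0.5171 0.0829 0.19  ] x [ 1.     0.004 -0.   ] z [-0.    -0.001 -1.   ] F [-0.1  0.1  0.1] w 0.168 58.5 q [ 0.12  0.31 -0.4   1.64  0.13  1.22 -1.87]
shift [ 0.9 -4.2 74. ] turnz 0.2
```

View pics/s2.png

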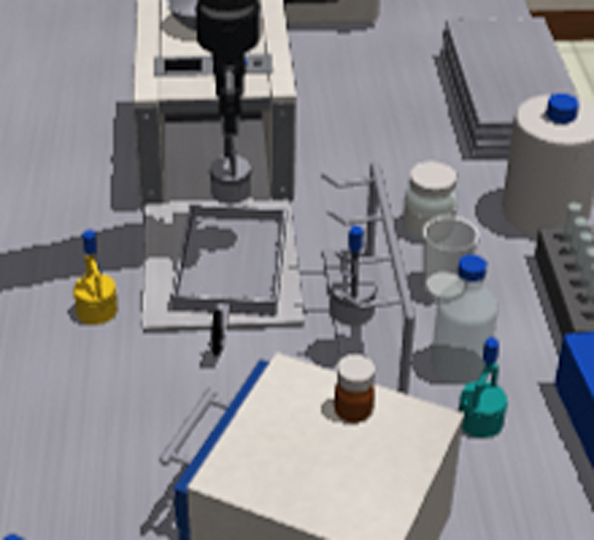

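Canister A hangs upright from the gripper above the tray's chamber end, B is still on its hook, and the tray hasn't moved.

Emit:
apply_moves(commands=[0, -3, 25, 0, 0, 0, -1, 0, -3, 50, 0, 0, 0, -1, 0, -3, 64, 0, 0, 0, -1, 0, -3, 69, 0, 0, 0, -1, 0, -3, 72, 0, 0, 0, -1, 0, -3, 74, 0, 0, 0, -1, 0, -3, 74, 0, 0, 0, -1])

```text
time: 6.32
eef_pos: [0.5171, 0.0881, 0.1167]
tcp_rot: [1.0, 0.003, 0.0, -0.0]
force: [-0.4, -0.5, -0.3]
grip_width: 0.168
gripper_force: 58.5
```

```bash
python3 - <<'E'
from h import *
st()
E
```

```text
t 6.33 pos [0.5171 0.0881 0.1167] x [1.    0.007 0.001] z [ 0.001  0.    -1.   ] F [-0.4 -0.5 -0.3] w 0.168 58.5 q [ 0.1   0.38 -0.39  1.74  0.17  1.05 -1.91]
```

Not in contact yet; continuing down a few millimetres.

Emit:
apply_moves(commands=[0, 0, 1, 0, 0, 0, -1, 0, 0, 2, 0, 0, 0, -1, 0, 0, 3, 0, 0, 0, -1, 0, 0, 3, 0, 0, 0, -1])

```text
time: 6.82
eef_pos: [0.5172, 0.0882, 0.114]
tcp_rot: [1.0, 0.003, 0.001, -0.0]
force: [-1.2, 0.3, 4.8]
grip_width: 0.164
gripper_force: 59.0
```

Emit:
apply_moves(commands=[0, 0, 0, 0, 0, 0, -0.4, 0, 0, 0, 0, 0, 0, -0.2, 0, 0, 0, 0, 0, 0, -0.2, 0, 0, -20, 0, 0, 0, -0.2, 0, 0, -80, 0, 0, 0, -0.2, 0, 0, -140, 0, 0, 0, 0, 30, 50, -146, 0, 0, 0, 0, 65, 105, -146, 0, 0, 0, 0, 100, 160, -146, 0, 0, 0, 0, 136, 214, -146, 0, 0, 0, 0, 136, 214, -146, 0, 0, 0, 0, 136, 214, -146, 0, 0, 0, 0])

```text
time: 8.32
eef_pos: [0.6541, -0.1252, 0.2583]
tcp_rot: [1.0, 0.003, -0.001, -0.001]
force: [-0.9, -0.1, -0.3]
grip_width: 0.499
gripper_force: 0.0
```

```bash
python3 - <<'E'
from h import *
import time
im=imaging.get_image("side"); im=imaging.get_image("side")
st(); C=cal("wrist"); w=imaging.get_image("wrist")
m=cv2.inRange(cv2.cvtColor(w,cv2.COLOR_BGR2HSV),(105,150,60),(128,255,255))
n,l,s,c=cv2.connectedComponentsWithStats(m)
for i in range(1,n):
    if s[i,4]>40: print(s[i],c[i],atz("wrist",c[i],.178,C))
cv2.imwrite("pics/s3.png",np.vstack([cv2.resize(im[160:280,220:440],None,fx=2.3,fy=2.3,interpolation=cv2.INTER_CUBIC),w[:320,67:573]]))
go([.653,-.126,.162],0)
E
```

```text
t 8.43 pos [ 0.6539 -0.1226  0.2595] x [ 1.    0.01 -0.  ] z [-0.     0.002 -1.   ] F [0.5 0.9 0.6] w 0.504 0.0 q [ 0.32  0.57 -0.3   1.08  0.16  1.52 -1.5 ]
[ 340   22   40   39 1211] [359.70437655  41.20644096] [ 0.77731153 -0.14789335  0.178     ]
[438  41  24  16 270] [450.06666667  48.88518519] [ 0.77803325 -0.21651726  0.178     ]
[316 195  21  30 500] [325.548 209.564] [ 0.65092266 -0.12497484  0.178     ]
[454 282  91  48 730] [495.65068493 305.69452055] [ 0.54488474 -0.30240384  0.178     ]
[140 286  18  21 226] [148.43362832 295.7300885 ] [0.5548575 0.0524216 0.178    ]
shift [-1.   3.7 97.9] turnz 0.6
```

View pics/s3.png

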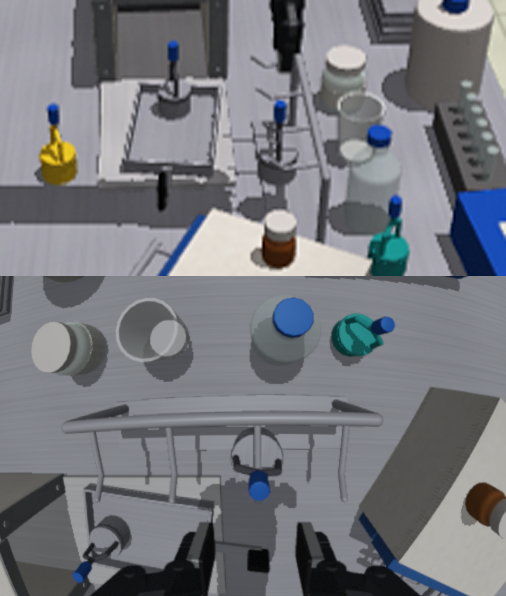

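Canister A stands upright in the tray, and B (knob at 325,210 in the wrist picture) is just below the gripper.

Emit:
apply_moves(commands=[-1, 3, 20, 0, 0, 0, 0, -1, 3, 50, 0, 0, 0, 0, -1, 3, 80, 0, 0, 0, 0, -1, 3, 97, 0, 0, 0, 0, -1, 3, 97, 0, 0, 0, 0, -1, 3, 97, 0, 0, 0, -1, -1, 3, 97, 0, 0, 0, -1, -1, 3, 97, 0, 0, 0, -1, -1, 3, 97, 0, 0, 0, -1, -1, 3, 97, 0, 0, 0, -1])

```text
time: 9.72
eef_pos: [0.6546, -0.1261, 0.1643]
tcp_rot: [1.0, 0.004, 0.002, -0.001]
force: [-0.5, 4.4, 5.9]
grip_width: 0.166
gripper_force: 58.7
```

```bash
python3 - <<'E'
from h import *
st(); go([.5115,.0294,.190],0)
E
```

```text
t 9.72 pos [ 0.6546 -0.1261  0.1643] x [1.    0.008 0.004] z [ 0.004  0.002 -1.   ] F [-0.5  4.4  5.9] w 0.166 58.7 q [ 0.34  0.61 -0.29  1.25  0.17  1.3  -1.51]
shift [-141.7 -156.7  -26. ] turnz 0.5
```

Emit:
apply_moves(commands=[0, 0, -13, 0, 0, 0, -1, 0, 0, -27, 0, 0, 0, -1, 0, 0, -27, 0, 0, 0, -1, -20, 0, -27, 0, 0, 0, -1, -45, 0, -27, 0, 0, 0, -1, -75, 0, -27, 0, 0, 0, -1, -95, -35, -27, 0, 0, 0, -1, -115, -75, -27, 0, 0, 0, -1, -135, -115, -27, 0, 0, 0, -1, -142, -155, -27, 0, 0, 0, -1, -142, -155, -27, 0, 0, 0, -1, -142, -155, -27, 0, 0, 0, -1])

```text
time: 11.22
eef_pos: [0.5102, 0.0248, 0.1891]
tcp_rot: [1.0, 0.003, -0.0, 0.001]
force: [0.3, -0.7, -1.4]
grip_width: 0.164
gripper_force: 58.5
```

```bash
python3 - <<'E'
from h import *
im=imaging.get_image("side");im=imaging.get_image("side");cv2.imwrite("pics/s4.png",cv2.resize(im[160:280,220:440],None,fx=2.7,fy=2.7,interpolation=cv2.INTER_CUBIC))
st(); go([.5115,.0294,.114],0)
E
```

```text
t 11.32 pos [0.5104 0.024  0.189 ] x [ 1.     0.004 -0.   ] z [-0.    -0.001 -1.   ] F [-0.  -0.4 -1.4] w 0.161 58.5 q [ 0.23  0.29 -0.39  1.67  0.12  1.21 -1.75]
shift [ 1.1 -5.5 75. ] turnz 0.2
```

View pics/s4.png

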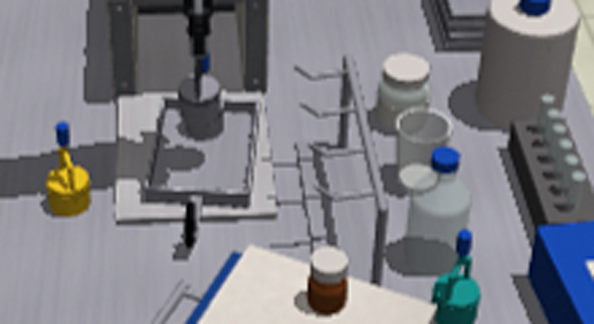

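The rack is empty and canister B hangs beside A over the tray. Lowering it.

Emit:
apply_moves(commands=[1, -3, 25, 0, 0, 0, -1, 1, -3, 50, 0, 0, 0, -1, 1, -3, 65, 0, 0, 0, -1, 1, -3, 70, 0, 0, 0, -1, 1, -3, 73, 0, 0, 0, -1, 1, -3, 75, 0, 0, 0, -1, 1, -3, 76, 0, 0, 0, -1, 1, -3, 76, 0, 0, 0, -1])

```text
time: 12.32
eef_pos: [0.512, 0.0291, 0.1144]
tcp_rot: [1.0, 0.003, 0.001, 0.0]
force: [-0.9, 0.4, 4.0]
grip_width: 0.163
gripper_force: 59.0
```

Emit:
apply_moves(commands=[0, 0, 0, 0, 0, 0, -0.4, 0, 0, 0, 0, 0, 0, -0.2, 0, 0, 0, 0, 0, 0, -0.2, 0, 0, -20, 0, 0, 0, -0.2, 0, 0, -80, 0, 0, 0, -0.2, 0, 0, -140, 0, 0, 0, -0.3, -10, 55, -146, 0, 0, -10, -0.3, -15, 110, -146, 0, 0, -20, -0.3, -25, 170, -146, 0, 0, -30, -0.3, -35, 230, -146, 0, 0, -40, -0.3, -42, 290, -146, 0, 0, -50, -0.3, -50, 350, -146, 0, 0, -60, -0.3])

```text
time: 13.82
eef_pos: [0.4659, -0.303, 0.2593]
tcp_rot: [0.87, 0.492, 0.0, 0.0]
force: [1.3, -0.5, 0.6]
grip_width: 0.354
gripper_force: 0.0
```

```bash
python3 - <<'E'
from h import *
im=imaging.get_image("side");im=imaging.get_image("side");im=imaging.get_image("side");t=imaging.get_image("top")
st(); C=cal("wrist"); w=imaging.get_image("wrist")
cv2.imwrite("pics/w5.png",w);cv2.imwrite("pics/t5.png",np.hstack([cv2.resize(t[180:260,240:380],None,fx=2.85,fy=2.85,interpolation=cv2.INTER_CUBIC),cv2.resize(im[160:260,230:370],None,fx=2.85,fy=2.28,interpolation=cv2.INTER_CUBIC)]))
for r in finder.cut_out("cabinet_drawer0_handle","wrist")[:2]: print(r["p"],r["centre"],r["mask"].sum())
print(proj("wrist",np.array([[.4624,-.338,.106],[.4875,-.2834,.106],[.4373,-.3924,.106]]),C))
E
```

```text
t 14.03 pos [ 0.4653 -0.3031  0.2586] x [0.525 0.851 0.   ] z [-0.001  0.001 -1.   ] F [-0.3  1.4  0.2] w 0.348 0.0 q [ 0.79  0.33 -0.33  1.43  0.11  1.39 -0.09]
0.58 [169.5, 523.2] 2931
0.56 [193.7, 377.3] 5289
[[338.83095903 211.86790887]
 [332.11845189 153.86945804]
 [344.31462545 262.50666237]]
```

View pics/w5.png

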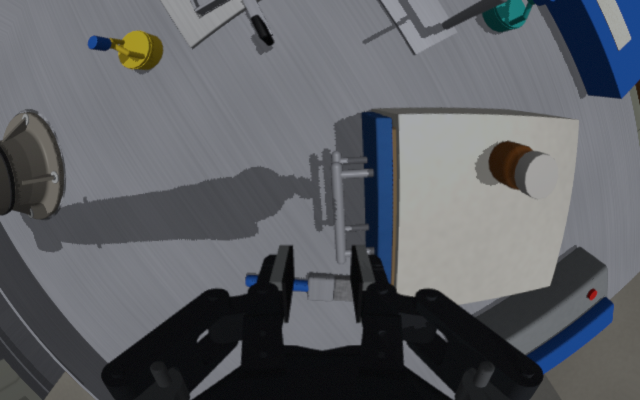

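View pics/t5.png

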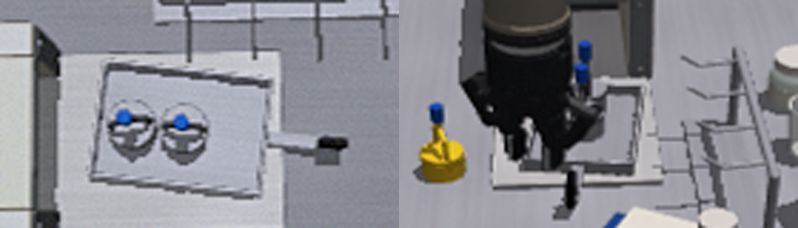

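The wrist picture shows the upper handle bar from (337,153) to (342,262), with the lower handle and shadow to its left. The top crop shows both canisters standing upright in the tray.

```bash
python3 - <<'E'
from h import *
C=cal("wrist")
for z in (.1,.115):
    a=atz("wrist",(337.5,153),z,C);b=atz("wrist",(342,262),z,C);d=a-b
    print(a,b,(a+b)/2,np.linalg.norm(d),np.degrees(np.arctan2(d[1],d[0]))-90)
a=atz("wrist",(397.5,116),.15,C);b=atz("wrist",(397.5,278),.15,C);d=a-b
print("edge",a,b,np.linalg.norm(d),np.degrees(np.arctan2(d[1],d[0]))-90)
print("cam",ray("wrist",(320,200),C))
Cs=cal("side")
print(proj("side",np.array([[.4875,-.2834,.1],[.4373,-.3924,.1],[.4875,-.2834,.115],[.4373,-.3924,.115]]),Cs))
go([.464,-.338,.2],63)
E
```

```text
[ 0.49360462 -0.28310126  0.1       ] [ 0.43613346 -0.39086884  0.1       ] [ 0.46486904 -0.33698505  0.1       ] 0.12213429416024628 -28.070469175244604
[ 0.49431863 -0.28049179  0.115     ] [ 0.4397073  -0.38289673  0.115     ] [ 0.46701297 -0.33169426  0.115     ] 0.11605675054756603 -28.070469175244575
edge [ 0.55442385 -0.27285041  0.15      ] [ 0.48501534 -0.40980051  0.15      ] 0.15353459095722308 -26.87662312308894
cam (array([ 0.50795337, -0.2306614 ,  0.40143995]), array([-0.17163237, -0.26762283, -0.9481141 ]))
[[288.8284884  265.41181878]
 [270.82488625 295.19889921]
 [288.69782833 261.68903483]
 [270.55712407 291.43332915]]
shift [-34.1  17.5  59.1] turnz -4.3
```

Emit:
apply_moves(commands=[-20, 10, 30, 0, 0, -4, -0.3, -32, 16, 59, 0, 0, -4, -0.3, -32, 16, 59, 0, 0, -4, -0.3, -32, 16, 59, 0, 0, -4, -0.3])

```text
time: 14.62
eef_pos: [0.4648, -0.3353, 0.2017]
tcp_rot: [0.854, 0.521, 0.001, 0.001]
force: [0.7, -0.8, 0.3]
grip_width: 0.349
gripper_force: 0.0
```

```bash
python3 - <<'E'
from h import *
C=cal("wrist"); im=imaging.get_image("wrist");im=imaging.get_image("wrist");C=cal("wrist");im=imaging.get_image("wrist"); st()
np.save("C6.npy",np.array([C[0],C[1],np.tile(C[2],(3,1))]))
s=imaging.get_image("side")
cv2.imwrite("pics/w6.png",np.hstack([cv2.resize(im[90:300,270:450],None,fx=2.5,fy=2.5,interpolation=cv2.INTER_CUBIC),cv2.resize(s[235:340,255:315],None,fx=5,fy=5,interpolation=cv2.INTER_CUBIC)]))
E
```

```text
t 14.78 pos [ 0.4647 -0.3363  0.2022] x [0.458 0.889 0.   ] z [ 0.003 -0.001 -1.   ] F [ 0.1 -0.4  0.4] w 0.353 0.0 q [ 0.83  0.39 -0.32  1.49  0.13  1.28  0.02]
```

View pics/w6.png

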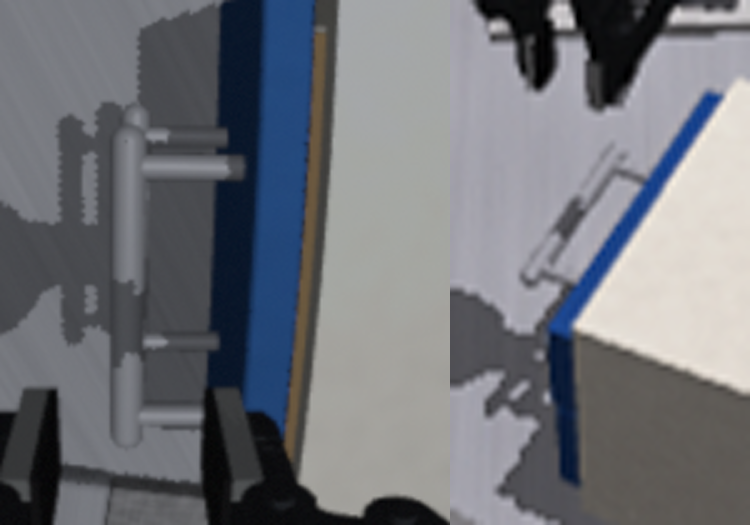

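```bash
python3 - <<'E'
from h import *
a=np.load("C6.npy");C=(a[0],a[1],a[2][0]);Cs=cal("side")
p=[]
for w,s in (((322,141.2),(288.6,265.)),((320.4,268.),(271.,290.6))):
    X=tri(ray("wrist",w,C),ray("side",s,Cs)); p.append(X); print(X,proj("wrist",X,C),proj("side",X,Cs))
d=p[0]-p[1];print((p[0]+p[1])/2,np.linalg.norm(d),np.degrees(np.arctan2(d[1],d[0]))-90)
for z in (.105,.115,.125):
  u,v=atz("wrist",(322,141.2),z,C),atz("wrist",(320.4,268.),z,C);d=u-v;print((u+v)/2,np.linalg.norm(d),np.degrees(np.arctan2(d[1],d[0]))-90)
go((p[0]+p[1])/2,63)
E
```

```text
[ 0.4868972  -0.2920464   0.11046588] [322.08345278 141.16139384] [288.57546718 264.99912531]
[ 0.4371524  -0.38756579  0.11323593] [321.70293041 267.49038678] [270.55773915 290.50605089]
[ 0.4620248  -0.33980609  0.11185091] 0.10773195024733069 -27.509701621160744
[ 0.46005485 -0.34231647  0.105     ] 0.11243456537867795 -28.065180643645817
[ 0.46175149 -0.33902663  0.115     ] 0.10773938198833126 -28.06518064364586
[ 0.46344812 -0.33573679  0.125     ] 0.10304419859798453 -28.06518064364586
shift [-4.  -0.9 90.1] turnz -0.3
```

Emit:
apply_moves(commands=[-4, -1, 30, 0, 0, 0, -0.3, -4, -1, 60, 0, 0, 0, -0.3, -4, -1, 85, 0, 0, 0, -0.3, -4, -1, 101, 0, 0, 0, -0.3, -4, -1, 101, 0, 0, 0, -0.3, -4, -1, 101, 0, 0, 0, -1, -4, -1, 101, 0, 0, 0, -1, -4, -1, 101, 0, 0, 0, -1, -4, -1, 101, 0, 0, 0, -1])

```text
time: 15.95
eef_pos: [0.4616, -0.3408, 0.1008]
tcp_rot: [0.854, 0.52, 0.001, 0.001]
force: [0.1, 0.5, 5.7]
grip_width: 0.101
gripper_force: 59.0
```

```bash
python3 - <<'E'
from h import *
st()
E
```

```text
t 15.95 pos [ 0.4616 -0.3408  0.1008] x [ 0.46   0.888 -0.   ] z [ 0.003 -0.002 -1.   ] F [0.1 0.5 5.7] w 0.101 59.0 q [ 0.83  0.48 -0.3   1.62  0.16  1.06 -0.  ]
```

Emit:
apply_moves(commands=[0, -6, 0, 0, 0, 0, -1, 0, -18, 0, 0, 0, 0, -1, 0, -32, 0, 0, 0, 0, -1, 0, -46, 0, 0, 0, 0, -1, 0, -60, 0, 0, 0, 0, -1, 0, -75, 0, 0, 0, 0, -1, 0, -90, 0, 0, 0, 0, -1, 0, -105, 0, 0, 0, 0, -1, 0, -120, 0, 0, 0, 0, -1, 0, -134, 0, 0, 0, 0, -1, 0, -144, 0, 0, 0, 0, -1, 0, -144, 0, 0, 0, 0, -1])

```text
time: 17.45
eef_pos: [0.333, -0.2732, 0.1007]
tcp_rot: [0.854, 0.52, 0.001, 0.001]
force: [0.8, 3.4, 9.3]
grip_width: 0.101
gripper_force: 59.8
```

```bash
python3 - <<'E'
from h import *
st()
E
```

```text
t 17.45 pos [ 0.333  -0.2732  0.1007] x [0.46  0.888 0.   ] z [ 0.002 -0.    -1.   ] F [0.8 3.4 9.3] w 0.101 59.8 q [ 0.94  0.22 -0.33  2.    0.09  0.94  0.09]
```

Emit:
apply_moves(commands=[0, 0, 0, 0, 0, 0, -0.4, 0, 0, 0, 0, 0, 0, -0.3, 0, 0, 0, 0, 0, 0, -0.3, 0, 0, -20, 0, 0, 0, -0.3, 0, 0, -80, 0, 0, 0, -0.3, 0, 0, -140, 0, 0, 0, -0.3, -20, 50, -150, 0, 0, 0, 0, -40, 90, -150, 0, 0, 0, 0, -40, 90, -150, 0, 0, 0, 0, -40, 90, -150, 0, 0, 0, 0])

```text
time: 18.7
eef_pos: [0.3936, -0.35, 0.2484]
tcp_rot: [0.854, 0.52, -0.0, -0.001]
force: [0.1, 0.5, 1.2]
grip_width: 0.498
gripper_force: 0.0
```

```bash
python3 - <<'E'
from h import *
imaging.get_image("side");C=cal("wrist"); st(); im=imaging.get_image("wrist"); cv2.imwrite("pics/w7.png",im)
np.save("C7.npy",np.array([C[0],C[1],np.tile(C[2],(3,1))]))
for r in finder.cut_out("indicator","wrist")[:3]: print(r["p"],r["centre"],r["mask"].sum())
m=cv2.inRange(cv2.cvtColor(im,cv2.COLOR_BGR2HSV),(5,150,80),(20,255,255))
n,l,s,c=cv2.connectedComponentsWithStats(m)
for i in range(1,n):
    if s[i,4]>40: print(s[i],c[i],atz("wrist",c[i],.101,C))
t=imaging.get_image("top")
for r in finder.cut_out("tray","top")[:1]: print(r["p"],r["centre"],r["mask"].sum())
E
```

```text
t 18.75 pos [ 0.3936 -0.3497  0.2488] x [0.459 0.888 0.001] z [-0.001  0.002 -1.   ] F [ 0.  -0.6 -0.2] w 0.497 0.0 q [ 0.94  0.27 -0.32  1.53  0.09  1.35  0.14]
0.95 [160.3, 332.5] 1065
[342 144  13  19  91] [348.06593407 152.51648352] [ 0.4285603  -0.33316865  0.101     ]
[307 151  34  32 623] [323.60032103 167.22632424] [ 0.40132429 -0.33528371  0.101     ]
0.75 [231.4, 308.9] 2273
```

View pics/w7.png

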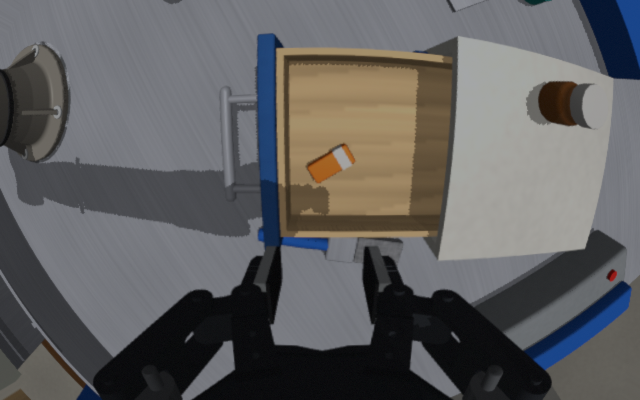

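The orange block lies in the open drawer at (331,162) in the wrist picture, turned about 25° in the image.

```bash
cat > blk.py <<'E'
from h import *
def block(z):
    C=cal("wrist"); imaging.get_image("wrist")
    r=finder.cut_out("indicator","wrist")[0]; ys,xs=np.nonzero(r["mask"])
    P=np.array([atz("wrist",(x,y),z,C)[:2] for x,y in zip(xs,ys)])
    (c,(w,h),a)=cv2.minAreaRect((P*1000).astype(np.float32))
    if w<h: a+=90
    print("block p",round(r["p"],2),"c",np.round(c,1),"size",round(w,1),round(h,1),"long-axis yaw",round((a+90)%180-90,1),"mean",P.mean(0))
    return np.array(c)/1000,a
E
python3 - <<'E'
from blk import *
c,a=block(.101); st(); go([*c,.2],None)
E
```

```text
block p 0.63 c [ 408.9 -334.5] size 43.4 22.8 long-axis yaw 2.3 mean [ 0.40899546 -0.33459613]
t 19.05 pos [ 0.3939 -0.3505  0.2497] x [ 0.46   0.888 -0.   ] z [ 0. -0. -1.] F [-1.  -0.4  0. ] w 0.498 0.0 q [ 0.94  0.27 -0.32  1.53  0.09  1.35  0.14]
shift [21.2  5.9 49.7] turnz None
```

Emit:
apply_moves(commands=[4, 1, 10, 0, 0, 10, -0.25, 8, 2, 20, 0, 0, 20, -0.25, 12, 3, 30, 0, 0, 30, -0.25, 16, 4, 40, 0, 0, 40, -0.25, 21, 6, 50, 0, 0, 50, -0.25, 21, 6, 50, 0, 0, 60, -0.25, 21, 6, 50, 0, 0, 60, -0.25, 21, 6, 50, 0, 0, 60, -0.25])

```text
time: 20.05
eef_pos: [0.4092, -0.3351, 0.1996]
tcp_rot: [1.0, 0.024, 0.0, 0.0]
force: [-0.4, -0.2, 0.1]
grip_width: 0.378
gripper_force: 0.0
```

```bash
python3 - <<'E'
from blk import *
imaging.get_image("side");c,a=block(.101); st(); go([*c,.088],(a+90)%180-90)
E
```

```text
block p 0.74 c [ 410.2 -335.3] size 46.6 20.5 long-axis yaw 3.4 mean [ 0.41159796 -0.33567594]
t 20.2 pos [ 0.4091 -0.3352  0.1995] x [0.999 0.047 0.   ] z [ 0. -0. -1.] F [-0.4 -0.2  0.5] w 0.372 0.0 q [ 0.79  0.3  -0.17  1.62  0.05  1.23 -0.92]
shift [1.000e+00 1.000e-01 1.115e+02] turnz -0.7
```

Emit:
apply_moves(commands=[1, 0, 40, 0, 0, 0, -0.25, 1, 0, 80, 0, 0, 0, -0.25, 1, 0, 100, 0, 0, 0, -0.25, 1, 0, 107, 0, 0, 0, -0.25, 1, 0, 111, 0, 0, 0, -0.25, 1, 0, 111, 0, 0, 0, -0.25, 1, 0, 111, 0, 0, 0, -1, 1, 0, 111, 0, 0, 0, -1, 1, 0, 111, 0, 0, 0, -1, 1, 0, 111, 0, 0, 0, -1])

```text
time: 21.45
eef_pos: [0.4111, -0.3356, 0.0896]
tcp_rot: [1.0, 0.023, 0.001, 0.001]
force: [-0.9, -0.4, 5.9]
grip_width: 0.216
gripper_force: 60.9
```

Emit:
apply_moves(commands=[0, 0, -20, 0, 0, 0, -1, 0, 0, -60, 0, 0, 0, -1, 0, 0, -110, 0, 0, 0, -1, 0, 0, -130, 0, 0, 0, -1, 0, 0, -130, 0, 0, 0, -1])

```text
time: 22.08
eef_pos: [0.411, -0.3356, 0.2197]
tcp_rot: [1.0, 0.023, 0.001, 0.001]
force: [-0.5, 0.1, -1.0]
grip_width: 0.216
gripper_force: 60.2
```

```bash
python3 - <<'E'
from h import *
st();imaging.get_image("side");w=imaging.get_image("wrist");t=imaging.get_image("top")
cv2.imwrite("pics/t8.png",np.hstack([cv2.resize(t[175:265,240:380],None,fx=3,fy=3,interpolation=cv2.INTER_CUBIC),w[130:400,150:500]]))
st()
E
```

```text
t 22.07 pos [ 0.411  -0.3356  0.2197] x [0.999 0.046 0.003] z [ 0.003 -0.002 -1.   ] F [-0.5  0.1 -1. ] w 0.216 60.2 q [ 0.79  0.28 -0.17  1.58  0.05  1.28 -0.92]
t 22.23 pos [ 0.4091 -0.3343  0.2165] x [ 0.999  0.046 -0.003] z [-0.003  0.002 -1.   ] F [-0.5  1.3 -0.1] w 0.215 60.2 q [ 0.79  0.29 -0.17  1.59  0.05  1.28 -0.92]
```

View pics/t8.png

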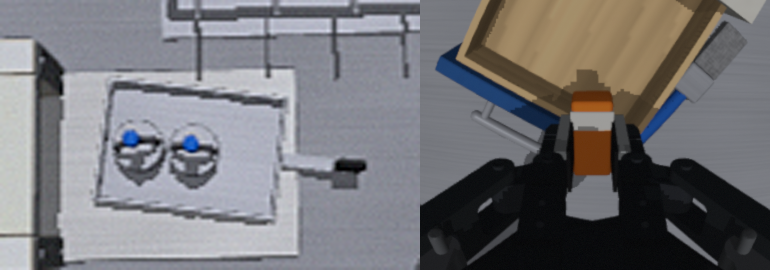

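The block is held squarely. The tray hasn't moved and both canisters are upright. Carrying the block to the outer end of the tray.

Emit:
apply_moves(commands=[10, -40, 0, 0, 0, 3, -1, 25, -100, 10, 0, 0, 6, -1, 40, -160, 20, 0, 0, 9, -1, 55, -220, 35, 0, 0, 9, -1, 68, -275, 45, 0, 0, 9, -1, 76, -309, 47, 0, 0, 9, -1, 76, -309, 47, 0, 0, 9, -1, 76, -309, 47, 0, 0, 9, -1])

```text
time: 23.22
eef_pos: [0.4711, -0.024, 0.1701]
tcp_rot: [0.998, -0.056, -0.001, 0.0]
force: [-0.5, -0.3, -0.8]
grip_width: 0.212
gripper_force: 60.2
```

```bash
python3 - <<'E'
from h import *
imaging.get_image("side");t=imaging.get_image("top");st()
a=np.radians(83.5); ex=np.array([np.cos(a),np.sin(a)]);ey=np.array([-ex[1],ex[0]]); c=np.array([.5118,.0324])
go([*(c-ex*.059+ey*.034),.022],-6.5)
C=cal("wrist"); w=imaging.get_image("wrist"); P=[]
cor=np.array([[sx*95,sy*65] for sx,sy in ((1,1),(1,-1),(-1,-1),(-1,1))])/1000
X=np.array([[*(c+ex*u+ey*v),.037] for u,v in cor])
for n,im,CC in (("wrist",w,C),("top",t,None)):
    p=np.round(proj(n,X,CC)).astype(int); print(n,p.tolist()); cv2.polylines(im,[p.reshape(-1,1,2)],True,(0,0,255),1)
cv2.imwrite("pics/w9.png",np.hstack([w[60:400,60:440],cv2.resize(t[175:265,250:380],None,fx=2.9,fy=340/90,interpolation=cv2.INTER_CUBIC)]))
E
```

```text
t 23.32 pos [ 0.4714 -0.0248  0.1707] x [ 0.993 -0.114 -0.001] z [-0.001 -0.001 -1.   ] F [-0.1  0.3 -0.2] w 0.214 60.2 q [ 0.33  0.22 -0.37  1.8   0.09  1.14 -1.75]
shift [ -0.2  -2.5 148.7] turnz -0.1
wrist [[172, 217], [158, 90], [360, 79], [357, 218]]
top [[271, 243], [276, 202], [336, 208], [332, 249]]
```

View pics/w9.png

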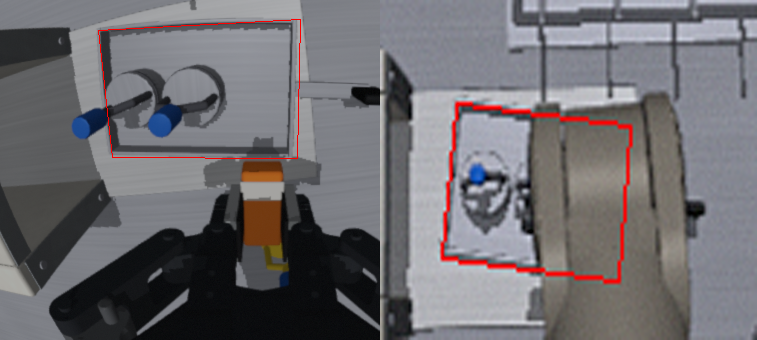

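The tray model (red outline) matches the wrist picture to within about 2 px. Lowering the block.

Emit:
apply_moves(commands=[0, -2, 30, 0, 0, 0, -1, 0, -2, 65, 0, 0, 0, -1, 0, -2, 100, 0, 0, 0, -1, 0, -2, 125, 0, 0, 0, -1, 0, -2, 138, 0, 0, 0, -1, 0, -2, 144, 0, 0, 0, -1, 0, -2, 147, 0, 0, 0, -1, 0, -2, 149, 0, 0, 0, -1, 0, -2, 149, 0, 0, 0, -1])

```text
time: 24.5
eef_pos: [0.4726, -0.0209, 0.0228]
tcp_rot: [0.998, -0.056, 0.001, 0.0]
force: [-0.6, -0.6, -0.1]
grip_width: 0.215
gripper_force: 60.2
```

Emit:
apply_moves(commands=[0, 0, 2, 0, 0, 0, -1, 0, 0, 2, 0, 0, 0, -1, 0, 0, 2, 0, 0, 0, -0.42, 0, 0, 2, 0, 0, 0, -0.42, 0, 0, 2, 0, 0, 0, -0.42, 0, 0, -10, 0, 0, 0, -0.42, 0, 0, -35, 0, 0, 0, -0.42, 0, 0, -80, 0, 0, 0, -0.42, 0, 0, -135, 0, 0, 0, -0.42, 0, 0, -175, 0, 0, 0, -0.3, 0, 0, -175, 0, 0, 0, -0.3])

```text
time: 25.88
eef_pos: [0.4751, -0.0206, 0.2019]
tcp_rot: [0.998, -0.056, 0.005, 0.0]
force: [0.0, -0.0, -0.2]
grip_width: 0.351
gripper_force: 0.0
```

```bash
python3 - <<'E'
from h import *
imaging.get_image("side");w=imaging.get_image("wrist");st()
cv2.imwrite("pics/w10.png",w[60:400,60:440])
go([.335,-.273,.2],62.8)
E
```

```text
t 25.98 pos [ 0.472  -0.0209  0.1977] x [ 0.994 -0.111  0.001] z [ 0.001 -0.    -1.   ] F [ 0.4  0.1 -0.7] w 0.349 0.0 q [ 0.34  0.2  -0.38  1.76  0.08  1.2  -1.75]
shift [-108.1  265.8   -2.3] turnz -69.2
```

View pics/w10.png

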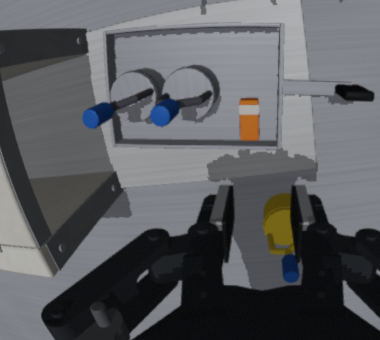

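The block lies flat in the tray at the tab end, with both canisters upright. Back to the drawer handle.

Emit:
apply_moves(commands=[-15, 38, -2, 0, 0, -10, -0.3, -30, 76, -2, 0, 0, -20, -0.3, -46, 114, -2, 0, 0, -30, -0.3, -62, 152, -2, 0, 0, -40, -0.3, -78, 190, -2, 0, 0, -50, -0.3, -94, 230, -2, 0, 0, -60, -0.3, -110, 266, -2, 0, 0, -69, -0.3, -110, 266, -2, 0, 0, -69, -0.3, -110, 266, -2, 0, 0, -69, -0.3])

```text
time: 27.1
eef_pos: [0.3329, -0.2717, 0.1981]
tcp_rot: [0.855, 0.519, -0.0, -0.002]
force: [0.5, -0.4, -0.0]
grip_width: 0.352
gripper_force: 0.0
```

```bash
python3 - <<'E'
from h import *
imaging.get_image("side");imaging.get_image("side");st();go([.333,-.2732,.1007],62.6)
E
```

```text
t 27.2 pos [ 0.3337 -0.2714  0.1987] x [0.458 0.889 0.001] z [-0.001  0.002 -1.   ] F [-0.   0.2 -0.7] w 0.351 0.0 q [ 0.85  0.1  -0.22  1.86  0.02  1.19  0.14]
shift [-2.1  0.3 98. ] turnz 0.1
```

Emit:
apply_moves(commands=[-2, 0, 30, 0, 0, 0, -0.3, -2, 0, 60, 0, 0, 0, -0.3, -2, 0, 85, 0, 0, 0, -0.3, -2, 0, 98, 0, 0, 0, -0.3, -2, 0, 98, 0, 0, 0, -0.3, -2, 0, 98, 0, 0, 0, -1, -2, 0, 98, 0, 0, 0, -1, -2, 0, 98, 0, 0, 0, -1, -2, 0, 98, 0, 0, 0, -1])

```text
time: 28.32
eef_pos: [0.3333, -0.2751, 0.1023]
tcp_rot: [0.854, 0.52, 0.001, 0.001]
force: [-0.3, 1.2, 6.3]
grip_width: 0.099
gripper_force: 58.9
```

Emit:
apply_moves(commands=[0, 8, 0, 0, 0, 0, -1, 0, 22, 0, 0, 0, 0, -1, 0, 37, 0, 0, 0, 0, -1, 0, 52, 0, 0, 0, 0, -1, 0, 67, 0, 0, 0, 0, -1, 0, 82, 0, 0, 0, 0, -1, 0, 97, 0, 0, 0, 0, -1, 0, 112, 0, 0, 0, 0, -1, 0, 126, 0, 0, 0, 0, -1, 0, 136, 0, 0, 0, 0, -1, 0, 141, 0, 0, 0, 0, -1, 0, 141, 0, 0, 0, 0, -1])

```text
time: 29.82
eef_pos: [0.4588, -0.3411, 0.1024]
tcp_rot: [0.855, 0.519, 0.0, 0.002]
force: [0.8, -1.3, 4.2]
grip_width: 0.099
gripper_force: 59.0
```

```bash
python3 - <<'E'
from h import *
st();go([.4616,-.3408,.1008],62.6)
E
```

```text
t 29.82 pos [ 0.4588 -0.3411  0.1024] x [ 0.46   0.888 -0.001] z [ 0.003 -0.003 -1.   ] F [ 0.8 -1.3  4.2] w 0.099 59.0 q [ 0.76  0.46 -0.2   1.63  0.1   1.05  0.04]
shift [1.6 2.4 1.7] turnz -0.0
```

Two to three millimetres to go; pressing gently until it stops.

Emit:
apply_moves(commands=[0, 2, 0, 0, 0, 0, -1, 0, 4, 0, 0, 0, 0, -1, 0, 5, 0, 0, 0, 0, -1, 0, 5, 0, 0, 0, 0, -1])

```text
time: 30.32
eef_pos: [0.4621, -0.3428, 0.1024]
tcp_rot: [0.855, 0.519, -0.0, 0.001]
force: [-1.6, -0.2, 6.4]
grip_width: 0.098
gripper_force: 59.2
```

```bash
python3 - <<'E'
from h import *
st();go([.4616,-.3408,.1008],62.6)
E
```

```text
t 30.32 pos [ 0.4621 -0.3428  0.1024] x [ 0.461  0.888 -0.001] z [ 0.001 -0.002 -1.   ] F [-1.6 -0.2  6.4] w 0.098 59.2 q [ 0.75  0.47 -0.2   1.62  0.11  1.06  0.04]
shift [ 1.6 -1.4  1.6] turnz -0.0
```

Emit:
apply_moves(commands=[0, 1, 0, 0, 0, 0, -1, 0, 3, 0, 0, 0, 0, -1, 0, 3, 0, 0, 0, 0, -1, 0, 3, 0, 0, 0, 0, -1])

```text
time: 30.82
eef_pos: [0.4633, -0.3434, 0.1024]
tcp_rot: [0.855, 0.519, -0.001, -0.0]
force: [-3.4, 1.9, 9.1]
grip_width: 0.099
gripper_force: 59.5
```

Drawer shut: it stopped with the reaction force rising, 1 to 2 mm past the point where I first gripped it. Letting go and moving clear, then checking the tray.

Emit:
apply_moves(commands=[0, 0, 0, 0, 0, 0, -0.4, 0, 0, 0, 0, 0, 0, -0.3, 0, 0, 0, 0, 0, 0, -0.3, 0, 0, -15, 0, 0, 0, -0.3, 0, 0, -60, 0, 0, 0, -0.3, 0, 0, -105, 0, 0, 0, -0.3, 0, 0, -105, 0, 0, -10, -0.3, 0, 0, -105, 0, 0, -21, -0.3, 0, 0, -105, 0, 0, -21, -0.3])

```text
time: 31.95
eef_pos: [0.4649, -0.3435, 0.2074]
tcp_rot: [0.746, 0.666, 0.0, 0.001]
force: [0.3, -0.9, 1.0]
grip_width: 0.349
gripper_force: 0.0
```

```bash
cat > tr.py <<'E'
from h import *
a=np.radians(83.5); ex=np.array([np.cos(a),np.sin(a)]); c0=np.array([.5118,.0324])
def dark(im,x0,y0,x1,y1):
    g=im[y0:y1,x0:x1].max(2); m=(g<45).astype(np.uint8)
    n,l,s,c=cv2.connectedComponentsWithStats(m); return [(s[i,4],c[i]+[x0,y0]) for i in range(1,n) if s[i,4]>=6]
def blue(im,x0,y0,x1,y1):
    m=cv2.inRange(cv2.cvtColor(im[y0:y1,x0:x1],cv2.COLOR_BGR2HSV),(105,150,60),(128,255,255))
    n,l,s,c=cv2.connectedComponentsWithStats(m); return [(s[i,4],c[i]+[x0,y0]) for i in range(1,n) if s[i,4]>=4]
E
python3 - <<'E'
from tr import *
import os
print(os.listdir("pics"))
imaging.get_image("side");t=imaging.get_image("top");cv2.imwrite("pics/topfull.png",t)
C=cal("top")
for s,p in dark(t,335,215,375,245): print("tab",s,p,atz("top",p,.07,C))
for s,p in blue(t,268,195,345,255): print("knob",s,p,atz("top",p,.135,C))
print("exp tab px",proj("top",np.array([*(c0-.165*ex),.07]),C))
for s,p in dark(cv2.resize(cv2.imread("pics/top0.png"),(640,400)),335,215,375,245): print("old tab",s,p)
st(); go([*(c0-.165*ex),.2],83.5)
r=finder.cut_out("cabinet_drawer0_handle","top")[0]; print(r["p"],r["centre"],r["mask"].sum())
E
```

```text
['s3.png', 'side1.png', 'w9.png', 's4.png', 'w6.png', 'w10.png', 'side0.png', 't8.png', 's2.png', 'w7.png', 'top1.png', 't2.png', 't5.png', 'w5.png', 'w0.png', 'top0.png']
tab 29 [351.75862069 229.68965517] [ 0.49448179 -0.11297714  0.07      ]
knob 23 [278.52173913 220.39130435] [0.51886774 0.10245011 0.135     ]
knob 22 [298.31818182 222.18181818] [0.51318868 0.04583893 0.135     ]
exp tab px [357.88716784 230.07900281]
old tab 30 [356.4 230.1]
t 32.05 pos [ 0.4647 -0.3434  0.2068] x [ 0.114  0.993 -0.   ] z [ 0. -0. -1.] F [ 0.3 -0.7  0.2] w 0.347 0.0 q [ 0.8   0.4  -0.28  1.47  0.11  1.29  0.4 ]
shift [213.7   4.    6.8] turnz -0.1
0.96 [220.1, 424.0] 478
```

The tray, with its load, has shifted about 15 mm towards the chamber. That's the announced knock, and the knobs moved with it, so the canisters are still upright. Going to the tab at its new place, tilting the tool 20° so the wrist stays clear of the housing.

Emit:
apply_moves(commands=[45, 1, 7, 0, 0, 0, -0.3, 95, 1, 7, 0, 0, 0, -0.3, 145, 2, 7, 0, 0, 0, -0.3, 190, 3, 7, 0, 0, 0, -0.3, 215, 3, 20, 0, 10, 0, -0.3, 228, 3, 47, 0, 20, 0, -0.3, 228, 3, 47, 0, 20, 0, -0.3, 228, 3, 47, 0, 20, 0, -0.3])

```text
time: 33.1
eef_pos: [0.4936, -0.1165, 0.1602]
tcp_rot: [0.734, 0.657, 0.129, -0.115]
force: [1.2, 0.8, 0.8]
grip_width: 0.351
gripper_force: 0.0
```

```bash
python3 - <<'E'
from tr import *
imaging.get_image("side");imaging.get_image("side");st();C=cal("wrist");w=imaging.get_image("wrist");cv2.imwrite("pics/w11.png",w)
np.save("C11.npy",np.array([C[0],C[1],np.tile(C[2],(3,1))]))
X=np.array([[.494,-.117,.07],[.518,.1027,.13],[.5132,.0458,.13]]);print(proj("wrist",X,C))
x,y=proj("wrist",X[0],C).astype(int)
for s,p in dark(w,x-50,max(y-60,0),x+50,y+60):
    if s>60: print("dark",s,p,atz("wrist",p,.065,C))
for s,p in blue(w,0,0,640,399):
    if s>60: print("blue",s,p,atz("wrist",p,.128,C))
r=finder.cut_out("tray_tab","wrist")
for q in r[:3]: print(q["p"],q["centre"],q["mask"].sum())
ys,xs=np.nonzero(r[0]["mask"]); P=np.array([atz("wrist",(a,b),.037,C)[:2] for a,b in zip(xs,ys)])
print(cv2.minAreaRect((P*1000).astype(np.float32)))
hull=cv2.approxPolyDP(cv2.convexHull(np.stack([xs,ys],1).astype(np.int32)),6,True)[:,0]
for h in hull: print(h,atz("wrist",h,.037,C))
E
```

```text
t 33.2 pos [ 0.4942 -0.1157  0.1611] x [0.101 0.935 0.34 ] z [ 0.04   0.338 -0.94 ] F [-0.6 -0.  -0.6] w 0.352 0.0 q [ 0.74  0.38 -0.4   1.68 -0.2   1.2   0.33]
[[322.77855205 242.61145004]
 [322.53108929 -35.76967641]
 [324.70761882  17.78651692]]
dark 381 [322.93175853 237.90026247] [ 0.49452789 -0.11365336  0.065     ]
dark 623 [285.28731942 280.49277689] [ 0.45871871 -0.14670275  0.065     ]
dark 607 [358.47940692 280.90939044] [ 0.52046388 -0.15396983  0.065     ]
blue 318 [323.          10.22012579] [0.51295743 0.05448036 0.128     ]
blue 437 [121.82379863 157.81693364] [ 0.35316058 -0.03635364  0.128     ]
blue 1200 [633.96916667 349.15833333] [ 0.82999919 -0.29142955  0.128     ]
blue 103 [620.23300971 322.14563107] [ 0.78514604 -0.24124715  0.128     ]
0.66 [105.5, 329.9] 17168
((509.05938720703125, 3.45208740234375), (275.5682373046875, 131.39195251464844), 83.05503845214844)
[326 256] [ 0.49535403 -0.13363628  0.037     ]
[255 158] [ 0.43885735 -0.03513902  0.037     ]
[268   0] [0.46236286 0.14531615 0.037     ]
[384   0] [0.59071119 0.13230864 0.037     ]
[393 161] [ 0.56830606 -0.0522691   0.037     ]
```

```bash
python3 - <<'E'
from h import *
st();go([.4955,-.107,.08],83);go([.4955,-.107,.042],83)
E
```

```text
t 33.3 pos [ 0.494  -0.1158  0.1609] x [0.101 0.935 0.341] z [ 0.04   0.338 -0.94 ] F [-0.2  0.6 -0.1] w 0.347 0.0 q [ 0.74  0.38 -0.4   1.68 -0.2   1.2   0.33]
shift [-19.2   0.3  79.1] turnz 0.8
shift [-32.1   0.2 114.8] turnz 0.8
```

Emit:
apply_moves(commands=[-10, 0, 40, 0, 0, 0, -0.3, -19, 0, 79, 0, 0, 0, -0.3, -27, 0, 100, 0, 0, 0, -0.3, -32, 0, 114, 0, 0, 0, -0.3, -32, 0, 114, 0, 0, 0, -0.3, -32, 0, 114, 0, 0, 0, -1, -32, 0, 114, 0, 0, 0, -1, -32, 0, 114, 0, 0, 0, -1, -32, 0, 114, 0, 0, 0, -1])

```text
time: 34.42
eef_pos: [0.4958, -0.1087, 0.0426]
tcp_rot: [0.734, 0.656, 0.131, -0.114]
force: [2.8, -0.9, 5.5]
grip_width: 0.103
gripper_force: 60.5
```

```bash
python3 - <<'E'
from h import *
st()
E
```

```text
t 34.42 pos [ 0.4958 -0.1087  0.0426] x [0.105 0.934 0.342] z [ 0.042  0.339 -0.94 ] F [ 2.8 -0.9  5.5] w 0.103 60.5 q [ 0.71  0.53 -0.39  1.8  -0.18  0.94  0.36]
```

The tab is held. First I'll straighten the tray on the shelf: 7° about the vertical, plus about 5 mm sideways.

Emit:
apply_moves(commands=[0, 1, 0, 0.3, 0, -0.9, -1, 0, 2, 0, 0.7, 0, -2.0, -1, 0, 3, 0, 1.1, 0, -3.1, -1, 0, 4, 0, 1.5, 0, -4.2, -1, 0, 5, 0, 1.9, 0, -5.3, -1, 1, 5, 0, 2.2, 0, -6.1, -1, 1, 5, 0, 2.4, 0, -6.6, -1, 1, 5, 0, 2.4, 0, -6.6, -1])

```text
time: 35.42
eef_pos: [0.5014, -0.108, 0.0426]
tcp_rot: [0.693, 0.7, 0.124, -0.122]
force: [6.4, -0.4, 5.0]
grip_width: 0.106
gripper_force: 60.9
```

```bash
cat >> tr.py <<'E'
def look():
    C=cal("top");t=imaging.get_image("top");t=imaging.get_image("top")
    for s,p in blue(t,150,195,345,260):
        X=atz("top",p,.135,C); print("knob",s,np.round(p,1),np.round(X,4)) if X[1]<.2 else None
    Cs=cal("side");im=imaging.get_image("side")
    for s,p in blue(im,255,150,330,235): print("side knob",s,np.round(p,1),np.round(atz("side",p,.128,Cs),4))
    r=finder.cut_out("tray","side"); 
    for q in r[:2]:
        ys,xs=np.nonzero(q["mask"]); print("tray side",round(q["p"],2),xs.min(),xs.max(),ys.min(),ys.max())
    C=cal("wrist");imaging.get_image("wrist");r=finder.cut_out("tray","wrist")[0]
    ys,xs=np.nonzero(r["mask"]); hull=cv2.approxPolyDP(cv2.convexHull(np.stack([xs,ys],1).astype(np.int32)),6,True)[:,0]
    print("wrist",round(r["p"],2))
    for h in hull: print(h,np.round(atz("wrist",h,.037,C),4))
    r=finder.cut_out("steriliser","wrist")
    for q in r[:1]: print("st",q["p"],q["centre"])
E
python3 - <<'E'
from tr import *
st(); look(); w=imaging.get_image("wrist"); C=cal("wrist")
# shelf/mouth posts expected pixels, and edge columns on the row of the mouth
print(proj("wrist",np.array([[.501-.073,.171,.037],[.501+.073,.171,.037],[.401,0,.012],[.601,0,.012]]),C))
for y in (-.03,.0,.03,.06):
    xs=np.arange(.38,.63,.001); p=np.round(proj("wrist",np.stack([xs,0*xs+y,0*xs+.012],1),C)).astype(int)
    ok=(p[:,0]>=0)&(p[:,0]<640)&(p[:,1]>=0)&(p[:,1]<400); g=np.array([int(w[b,a].mean()) if o else 0 for (a,b),o in zip(p,ok)])
    d=np.diff(g); i=np.argsort(-abs(d))[:8]; print(y,sorted((round(float(xs[k]),3),int(d[k])) for k in i))
E
```

```text
t 35.42 pos [ 0.5014 -0.108   0.0426] x [-0.011  0.94   0.341] z [ 0.001  0.341 -0.94 ] F [ 6.4 -0.4  5. ] w 0.106 60.9 q [ 0.7   0.56 -0.41  1.75 -0.14  0.99  0.43]
knob 22 [277.9 227.5] [0.4987 0.1042 0.135 ]
knob 23 [297.8 227. ] [0.4996 0.0474 0.135 ]
tray side 0.58 273 309 195 247
wrist 0.82
[326 312] [ 0.5029 -0.139   0.037 ]
[313 309] [ 0.4956 -0.1372  0.037 ]
[211 140] [ 0.4363 -0.0425  0.037 ]
[229   0] [0.4372 0.0561 0.037 ]
[422   2] [0.566  0.0566 0.037 ]
[435 144] [ 0.5648 -0.0437  0.037 ]
st 0.75 [158.1, 302.8]
[[239.32450444 -92.27223842]
 [411.0045551  -90.0898097 ]
 [181.71784851  91.04670976]
 [465.26213673  93.94094074]]
-0.03 [(0.431, -55), (0.438, 61), (0.557, -55), (0.563, -31), (0.57, 21), (0.571, 66), (0.599, -20), (0.626, -40)]
0.0 [(0.43, -23), (0.431, -50), (0.469, 33), (0.48, -40), (0.487, 32), (0.557, -45), (0.571, 75), (0.627, -41)]
0.03 [(0.431, -61), (0.438, 38), (0.512, 34), (0.558, -42), (0.57, 33), (0.571, 38), (0.588, -31), (0.626, -27)]
0.06 [(0.432, -38), (0.439, 39), (0.469, -40), (0.494, -46), (0.503, 70), (0.516, -39), (0.571, 67), (0.628, -34)]
```

The tray is now straight and centred (rim x 0.437 to 0.565, shelf centre 0.501). Pushing in.

Emit:
apply_moves(commands=[3, 0, 1, 0, 0, 0, -1, 9, 0, 3, 0, 0, 0, -1, 17, 0, 6, 0, 0, 0, -1, 26, 0, 9.5, 0, 0, 0, -1, 36, 0, 13, 0, 0, 0, -1, 46, 0.5, 16.7, 0, 0, 0, -1, 56, 0.5, 20.3, 0, 0, 0, -1, 66, 0.5, 24, 0, 0, 0, -1, 75, 1, 27, 0, 0, 0, -1, 82, 1, 29.7, 0, 0, 0, -1, 85, 1, 31, 0, 0, 0, -1, 85, 1, 31, 0, 0, 0, -1])

```text
time: 37.33
eef_pos: [0.5005, -0.0249, 0.0425]
tcp_rot: [0.694, 0.7, 0.12, -0.119]
force: [-0.0, -11.9, 14.4]
grip_width: 0.101
gripper_force: 62.0
```

```bash
python3 - <<'E'
from tr import *
st(); look()
E
```

```text
t 37.33 pos [ 0.5005 -0.0249  0.0425] x [-0.008  0.943  0.333] z [ 0.001  0.333 -0.943] F [ -0.  -11.9  14.4] w 0.101 62.0 q [ 0.58  0.51 -0.44  1.84 -0.16  0.9   0.3 ]
knob 22 [268.9 228. ] [0.4972 0.1298 0.135 ]
tray side 0.89 272 308 181 230
wrist 0.74
[326 313] [ 0.502  -0.0566  0.037 ]
[313 310] [ 0.4947 -0.0548  0.037 ]
[209 141] [0.4346 0.04   0.037 ]
[224   0] [0.4337 0.1387 0.037 ]
[420   2] [0.5634 0.138  0.037 ]
[434 142] [0.5633 0.0403 0.037 ]
st 0.71 [201.7, 335.1]
```

Emit:
apply_moves(commands=[0, 2, 0, 0, 0, 0, -1, 0, 2, 0, 0, 0, 0, -1, 5, 2, 2, 0, 0, 0, -1, 14, 2, 5, 0, 0, 0, -1, 23, 2, 8, 0, 0, 0, -1, 23, 2, 8, 0, 0, 0, -1])

```text
time: 38.42
eef_pos: [0.5017, 0.0022, 0.0424]
tcp_rot: [0.693, 0.7, 0.121, -0.12]
force: [0.2, -7.0, 11.5]
grip_width: 0.109
gripper_force: 61.5
```

```bash
python3 - <<'E'
from tr import *
st(); look()
E
```

```text
t 38.42 pos [0.5017 0.0022 0.0424] x [-0.01   0.942  0.336] z [-0.001  0.336 -0.942] F [ 0.2 -7.  11.5] w 0.109 61.5 q [ 0.54  0.51 -0.45  1.85 -0.16  0.88  0.26]
knob 26 [259.2 227.7] [0.4985 0.1574 0.135 ]
tray side 0.67 210 273 318 360
tray side 0.54 273 308 177 225
wrist 0.76
[327 312] [ 0.5037 -0.0288  0.037 ]
[313 310] [ 0.4959 -0.0277  0.037 ]
[210 140] [0.4361 0.0676 0.037 ]
[225   0] [0.4351 0.166  0.037 ]
[420   0] [0.5647 0.1673 0.037 ]
[434 142] [0.5644 0.0675 0.037 ]
st 0.77 [203.4, 311.3]
```

Sliding freely with the tray centred, about 113 mm to go.

Emit:
apply_moves(commands=[4, 0, 1.4, 0, 0, 0, -1, 12, 0, 4.3, 0, 0, 0, -1, 22, 0, 7.8, 0, 0, 0, -1, 32, 0, 11.4, 0, 0, 0, -1, 42, 0.5, 15, 0, 0, 0, -1, 52, 0.5, 18.5, 0, 0, 0, -1, 61, 0.5, 21.8, 0, 0, 0, -1, 70, 1, 25, 0, 0, 0, -1, 78, 1, 27.8, 0, 0, 0, -1, 83, 1, 29.6, 0, 0, 0, -1, 83, 1, 29.6, 0, 0, 0, -1, 83, 1, 29.6, 0, 0, 0, -1])

```text
time: 40.28
eef_pos: [0.502, 0.0896, 0.0425]
tcp_rot: [0.693, 0.7, 0.121, -0.12]
force: [0.5, -9.1, 9.2]
grip_width: 0.102
gripper_force: 61.5
```

```bash
python3 - <<'E'
from tr import *
st(); look()
E
```

```text
t 40.27 pos [0.502  0.0896 0.0425] x [-0.009  0.942  0.336] z [-0.001  0.336 -0.942] F [ 0.5 -9.1  9.2] w 0.102 61.5 q [ 0.4   0.49 -0.47  1.88 -0.17  0.81  0.1 ]
tray side 0.69 274 307 165 208
wrist 0.93
[328 313] [0.5045 0.058  0.037 ]
[314 311] [0.4967 0.0592 0.037 ]
[209 141] [0.4358 0.1545 0.037 ]
[225   0] [0.4353 0.2534 0.037 ]
[419   1] [0.5641 0.2537 0.037 ]
[433 142] [0.5639 0.1549 0.037 ]
st 0.97 [149.2, 303.6]
```

Emit:
apply_moves(commands=[5, 0, 1.8, 0, 0, 0, -1, 10, 0, 3.6, 0, 0, 0, -1, 14, 0, 5, 0, 0, 0, -1, 17, 0, 6, 0, 0, 0, -1, 20, 0, 7.1, 0, 0, 0, -1, 22, 0, 7.8, 0, 0, 0, -1, 22, 0, 7.8, 0, 0, 0, -1])

```text
time: 41.5
eef_pos: [0.5019, 0.1119, 0.0424]
tcp_rot: [0.694, 0.7, 0.12, -0.12]
force: [0.3, -11.0, 9.7]
grip_width: 0.106
gripper_force: 61.7
```

Emit:
apply_moves(commands=[2, 0, 0.7, 0, 0, 0, -1, 4, 0, 1.4, 0, 0, 0, -1, 4, 0, 1.4, 0, 0, 0, -1])

```text
time: 41.88
eef_pos: [0.5018, 0.1162, 0.0425]
tcp_rot: [0.694, 0.7, 0.12, -0.12]
force: [-0.2, -10.3, 10.6]
grip_width: 0.104
gripper_force: 61.6
```

Emit:
apply_moves(commands=[2, 0, 0.7, 0, 0, 0, -1, 4, 0, 1.4, 0, 0, 0, -1, 4, 0, 1.4, 0, 0, 0, -1])

```text
time: 42.25
eef_pos: [0.5019, 0.1192, 0.0424]
tcp_rot: [0.694, 0.7, 0.12, -0.119]
force: [-0.3, -14.2, 12.2]
grip_width: 0.103
gripper_force: 61.9
```

Emit:
apply_moves(commands=[2, 0, 0.7, 0, 0, 0, -1, 4, 0, 1.4, 0, 0, 0, -1, 4, 0, 1.4, 0, 0, 0, -1])

```text
time: 42.62
eef_pos: [0.5019, 0.1192, 0.0424]
tcp_rot: [0.695, 0.699, 0.118, -0.118]
force: [-4.8, -21.3, 19.9]
grip_width: 0.107
gripper_force: 63.4
```

```bash
python3 - <<'E'
from tr import *
st(); look()
E
```

```text
t 42.62 pos [0.5019 0.1192 0.0424] x [-0.006  0.944  0.329] z [-0.001  0.329 -0.944] F [ -4.8 -21.3  19.9] w 0.107 63.4 q [ 0.33  0.49 -0.47  1.89 -0.17  0.79  0.04]
tray side 0.59 274 308 162 204
wrist 0.78
[330 311] [0.5054 0.0887 0.037 ]
[313 310] [0.4959 0.0893 0.037 ]
[209 140] [0.436  0.1848 0.037 ]
[217  63] [0.437  0.2332 0.037 ]
[428  63] [0.5645 0.2339 0.037 ]
[433 141] [0.5639 0.1847 0.037 ]
st 0.68 [148.4, 307.4]
```

The tray is home: it stopped and the force rose with no further motion. Relieving the push, letting go and drawing back along the tool axis.

Emit:
apply_moves(commands=[-3, 0, -1, 0, 0, 0, -1, -3, 0, -1, 0, 0, 0, -0.5, -3, 0, -1, 0, 0, 0, -0.3, -3, 0, -1, 0, 0, 0, -0.3, -3, 0, -1, 0, 0, 0, -0.3, -3, 0, -15, 0, 0, 0, -0.3, -3, 0, -50, 0, 0, 0, -0.3, -3, 0, -100, 0, 0, 0, -0.3, -3, 0, -150, 0, 0, 0, -0.3, -50, 0, -180, 0, 0, 0, -0.3, -100, 0, -200, 0, 0, 0, -0.3, -100, 0, -200, 0, 0, 0, -0.3])

```text
time: 44.48
eef_pos: [0.5029, -0.0384, 0.197]
tcp_rot: [0.696, 0.697, 0.122, -0.121]
force: [0.6, -0.2, -0.2]
grip_width: 0.35
gripper_force: 0.0
```

```bash
python3 - <<'E'
from tr import *
st(); look()
C=cal("top");t=imaging.get_image("top")
for s,p in dark(t,255,215,375,245): print("tab",s,p,atz("top",p,.07,C))
r=finder.cut_out("cabinet_drawer0_handle","top")[0]; print(r["p"],r["centre"],r["mask"].sum())
Cs=cal("side");im=imaging.get_image("side")
for s,p in dark(im,270,180,320,260): print("side dark",s,p)
print("handle exp",proj("top",np.array([.4620,-.3395,.113]),C),"tab exp",proj("side",np.array([.501,.111,.055]),Cs))
o=cv2.imread("pics/top0.png");d=(cv2.absdiff(o,t).max(2)>50).astype(np.uint8)
n,l,s,c=cv2.connectedComponentsWithStats(d)
for i in range(1,n):
    if s[i,4]>25: print("diff",s[i])
for nm in("top","side"):
  for r in finder.cut_out("canister0",nm)[:4]: print(nm,round(r["p"],2),np.round(r["centre"]))
E
```

```text
t 44.48 pos [ 0.5029 -0.0384  0.197 ] x [-0.001  0.941  0.338] z [ 0.001  0.338 -0.941] F [ 0.6 -0.2 -0.2] w 0.35 0.0 q [ 0.61  0.34 -0.43  1.65 -0.21  1.26  0.27]
tray side 0.55 274 309 164 205
wrist 0.8
[326 117] [0.5039 0.0953 0.037 ]
[269  51] [0.4374 0.1776 0.037 ]
[271   0] [0.4339 0.2555 0.037 ]
[376   2] [0.5651 0.254  0.037 ]
[377  53] [0.5621 0.1765 0.037 ]
st 0.73 [144.3, 321.2]
tab 478 [338.32426778 228.9707113 ] [ 0.49705682 -0.07227005  0.07      ]
tab 32 [278.125   228.28125] [0.50092389 0.1101963  0.07      ]
tab 10 [366.1 230.2] [ 0.49251181 -0.15644632  0.07      ]
0.85 [234.7, 447.6] 492
side dark 32 [281.875   181.78125]
side dark 32 [298.0625 182.9375]
side dark 32 [290.65625 197.25   ]
handle exp [431.36781347 239.14168836] tab exp [291.08715744 194.93886105]
diff [323 167  17  12  97]
diff [346 166  19  12 102]
diff [  273   177   167   223 10486]
diff [344 178  19   8  81]
diff [322 188   6  10  53]
diff [ 400  188   69   51 1009]
diff [259 227  67  22 178]
diff [448 231  23  13  33]
diff [ 436  352   74   48 1763]
diff [ 513  353  127   47 2693]
top 0.63 [136. 390.]
top 0.48 [280. 324.]
side 0.73 [268. 389.]
side 0.55 [178. 291.]
side 0.54 [231. 243.]
```

Emit:
apply_moves(commands=[0, -40, -40, 0, 0, 0, -0.3, -30, -75, -60, 0, 0, 0, -0.3, -65, -105, -80, 0, 0, 0, -0.3, -105, -135, -100, 0, 0, 0, -0.3, -145, -160, -120, 0, 0, 0, -0.3, -185, -190, -140, 0, 0, 0, -0.3, -225, -215, -160, 0, 0, 0, -0.3, -265, -240, -180, 0, 0, 0, -0.3, -305, -265, -200, 0, 0, 0, -0.3, -345, -290, -220, 0, 0, 0, -0.3, -380, -300, -235, 0, 0, 0, -0.3, -380, -300, -235, 0, 0, 0, -0.3])

```text
time: 46.58
eef_pos: [0.2051, -0.4744, 0.2859]
tcp_rot: [0.694, 0.698, 0.122, -0.124]
force: [0.9, 0.5, -0.1]
grip_width: 0.353
gripper_force: 0.0
```

```bash
python3 - <<'E'
from tr import *
t=imaging.get_image("top");t=imaging.get_image("top");st()
r=finder.cut_out("cabinet_drawer0_handle","top")[0]; ys,xs=np.nonzero(r["mask"]);print(r["p"],r["centre"],r["mask"].sum(),xs.min(),xs.max(),ys.min(),ys.max())
o=cv2.imread("pics/top0.png");d=(cv2.absdiff(o,t).max(2)>50).astype(np.uint8)
n,l,s,c=cv2.connectedComponentsWithStats(d)
for i in range(1,n):
    if s[i,4]>25: print("diff",s[i])
# drawer front shift: phase correlation of handle patch
a,b=[cv2.cvtColor(z[200:250,402:475],cv2.COLOR_BGR2GRAY).astype(np.float32) for z in(o,t)]
print(cv2.phaseCorrelate(a,b,cv2.createHanningWindow((73,50),cv2.CV_32F)))
im=imaging.get_image("side");so=cv2.imread("pics/side0.png");d=(cv2.absdiff(so,im).max(2)>50).astype(np.uint8)
n,l,s,c=cv2.connectedComponentsWithStats(d)
for i in range(1,n):
    if s[i,4]>25: print("sdiff",s[i])
Cs=cal("side");hs=[]
m=cv2.inRange(cv2.cvtColor(im,cv2.COLOR_BGR2HSV),(105,120,40),(128,255,255))
for s,p in blue(im,262,120,320,235): print("side blue",s,p)
print(proj("side",np.array([[.5,.33,.13],[.5,.273,.13]]),Cs), [ (r["p"],r["centre"]) for r in finder.cut_out("canister0","side")[:4]])
a,b=[cv2.cvtColor(z[250:325,265:310],cv2.COLOR_BGR2GRAY).astype(np.float32) for z in(so,im)]
print(cv2.phaseCorrelate(a,b,cv2.createHanningWindow((45,75),cv2.CV_32F)))
E
```

```text
t 46.67 pos [ 0.2076 -0.4715  0.287 ] x [-0.011  0.939  0.343] z [-0.003  0.343 -0.939] F [ 0.1 -1.1 -0.1] w 0.352 0.0 q [ 1.26  0.48 -0.09  1.19 -0.09  1.8   1.18]
0.63 [228.2, 436.2] 772 405 471 208 247
diff [323 167  17  31 229]
diff [346 167  19  11  89]
diff [345 178  18   8  74]
diff [345 187   6  11  50]
diff [353 187   7  11  50]
diff [322 188   6  10  47]
diff [273 202  63  33 287]
diff [415 209  54  27  69]
diff [409 211  44  23  45]
diff [340 228  22  10 111]
diff [260 231  71  19 176]
diff [454 234  17  10  27]
diff [ 498  323  142   77 3237]
diff [465 331  34  32 502]
diff [586 348  13  24 116]
diff [598 349  42  36 855]
diff [463 365  11  13  79]
diff [578 374  10   8  26]
diff [423 382  38  18  79]
((0.7888565799399885, -0.34053578078622593), 1.0017047393798828)
sdiff [ 69  22  38  27 361]
sdiff [56 25 13 21 92]
sdiff [ 95  44  12  18 108]
sdiff [ 58  50  52  73 881]
sdiff [111  93  34  93 724]
sdiff [ 78 124   9  26  66]
sdiff [ 70 143  49  51 716]
sdiff [276 183   7   4  28]
sdiff [330 189  16  41 259]
sdiff [272 190  44  66 645]
sdiff [ 74 203  42  68 739]
sdiff [322 225  18  16  98]
sdiff [ 105  227   83   94 2498]
sdiff [343 234   6   6  29]
sdiff [323 236  10   4  34]
sdiff [124 244  12   7  27]
sdiff [323 246  12   5  33]
sdiff [325 251  10   5  36]
sdiff [ 75 272   8  18  94]
sdiff [  79  290   60  110 1192]
sdiff [112 292  26  60 234]
sdiff [139 343  36  35 647]
side blue 5 [299.2 142.6]
[[289.24045104 145.00368923]
 [289.50303006 152.92797705]] [(0.87, [267.0, 390.2]), (0.63, [226.9, 244.7]), (0.61, [164.8, 286.1]), (0.46, [175.0, 285.7])]
((0.6835387197375731, 0.4482989808274098), 0.9738156099672671)
```

```bash
python3 - <<'E'
from tr import *
imaging.get_image("side");Cs=cal("side")
for r in finder.cut_out("canister0","side")[:6]:
    ys,xs=np.nonzero(r["mask"]); print(round(r["p"],2),xs.min(),xs.max(),ys.min(),ys.max(),r["mask"].sum())
for y in (.328,.271):
    P=np.array([[.499+dx,y+dy,z] for dx in(-.026,.026) for dy in (-.026,.026) for z in (.016,.058)]); p=proj("side",P,Cs)
    print(y,p.min(0).round(),p.max(0).round(),"arch/knob",proj("side",np.array([[.499,y,.1],[.499,y,.142]]),Cs).round().tolist())
print("roof edge",proj("side",np.array([.5,.171,.157]),Cs))
E
```

```text
0.68 282 295 163 181 215
0.67 237 253 206 240 352
0.56 381 396 246 282 371
0.328 [283. 157.] [296. 174.] arch/knob [[289.0, 152.0], [289.0, 143.0]]
0.271 [283. 165.] [297. 182.] arch/knob [[289.0, 160.0], [289.0, 150.0]]
roof edge [289.8293629  161.81392111]
```

```bash
python3 -c "
from cell import workorder; print(workorder.close_job())"
```

```text
the job is handed in; nothing more can be done
None
```

The job is handed in: both canisters and the orange block are in the tray, the drawer is shut, and the tray is home against the back with the gripper clear. At the end the front canister's outline matched an upright one, but the rear one was mostly hidden, and I viewed 15 pictures against the limit of 14.

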